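Lever the battery cover off the door chime

ROBOT

A 6-joint arm with a two-finger parallel gripper is mounted at the origin on the work surface. World frame = base frame: x ahead of the robot, y to its left, z up, the work surface at z = 0. Lengths are in m, angles in degrees, forces in N, time in s.
With the tool pointing down it reaches from about 0.25 to 0.725 m from the base axis. Payload 9.7 kg.
Tool frame: the origin (TCP) lies midway between the tips of the shut fingers; the grasp point (between the pads) lies 19 mm behind it (bot.hold_point_z is the distance from the TCP to the grasp point, in m); z points along the fingers, y is the line along which they close (so a half turn about z gives the same grasp; the last joint's range is limited). The gripper opens to 85 mm and grips with 20 to 120 N. Pads are 22 mm wide; open, the fingers measure 114 mm over their backs; the gripper's body (76 mm by 85 mm) begins 54 mm behind the grasp point. The pads swing forward as they close: fully open they stand 13 mm farther back than shut.
Start: joints at [-73.682, 4.979, 10.078, 95.1, 0, 90], TCP at [0.155, -0.528, 0.231] pointing down, gripper open.
Joint ranges: [-179.16, 179.16], [-48.56, 103.87], [-65.8, 70.77], [-126.05, 130.52], [-82.76, 87.17], [-180, 180]. Speed limits (degrees/s): [127.2, 127.2, 147.25, 180, 180, 180].

INTERFACE

Orientations are given as [roll, pitch, yaw] about the fixed x, y, z axes, in that order (R = Rz(yaw) Ry(pitch) Rx(roll)).
In Python, from workcell import bot gives the robot as it stands.
- The arm moves only by the tool play_rows, never from a script. Its argument "steps" is a list that holds one entry, the list of rows, each a list of 4 numbers: the shift along the tool's x, y, z in m, then the turn about the tool's z in rad. In form: [[[tx, ty, tz, yaw], ...]]. A call has exactly 5 rows; each row shifts and turns the commanded pose from where the row before left it, along the tool's axes as they then stand; what a row does not reach is not made up. A row lasts 1/12 s, in which the tool goes at most 41.7 mm and 7.16 degrees, less where a joint would pass 70% of its speed; a pose out of reach is approached as far as the arm can. A call is refused whole if a number of a shift passes 0.0417 or a number of a turn 0.125, either way. A call with a gripper value outside its range is refused whole. "gripper" is the finger opening in m, from 0 to 0.0854, set as the call begins (left out, the last holds). The fingers move at their own pace and stop on an object; "squeeze" is the grip in N (left out, the last holds). Time passes only in rows, so rows that do not move let the fingers close, or fill a call up. It gives the time, the measured TCP pose, the force, the opening and the grip force at its end, in the units of the state.
- bot.get_obs(): the state, without advancing time (a new reading comes with each control period).
- bot.camera(name): name is "scene" or "top" or "wrist"; returns a dict with "img" (400x640x3 uint8, blue, green, red), "vfov" (degrees; the focal length in pixels is half the picture's height over the tangent of half this angle, whatever the lens; pixels are square), "cx", "cy" (the principal point, pixels), "xyz" and "attitude" of the camera in the world. Camera axes: x right, y down, z forward; pixel columns grow to the right and rows downward; lengths in m; the calibration is good to about 2 mm. A picture is of the moment at which its call begins. There is no depth.
- bot.job_done(): hands the job in; it is judged then, once.
The state is a dict: "time": time; "q": joint angles; "qd": joint speeds; "joint_efforts": joint torques, N m; "ee_pos": TCP position; "tcp_rot": TCP orientation; "wrist_force": force on the tool from outside, world axes, zero at the start; "torque": the same for the moment, N m; "opening": finger opening in m; "grasp_force": force on a finger pad.
Only numpy, scipy, OpenCV 4.12 (cv2) and the standard library are available. Lean on these libraries where they do the work, as an engineer would, in place of code of your own. Each camera call takes 0.05 s, during which the arm holds its last target. There are 200 camera calls.

TASK

The door chime on the console needs new batteries: take the letter opener, put the blade's tip down into the pocket at the front of the chime and lever the battery cover's ribbed end up until it snaps free of its catch (do not grip or pull the cover while it is still snapped on). Then lay the opener back down flat on the console, and lift the cover off and lay it flat, right way up, in the round tray beside the compact. Leave the compact, dish, jar, hair clip, glasses case, candle and vase where they are.

Things in the scene. Friction and masses are not known exactly. Their poses are not given: they have to be found in the camera images.
- chime: White door chime, face down, fixed: 150 (x) x 120 (y) x 40 mm high, grey battery cover on its flat top (deck). Origin: centre of its underside; front (-x) end roughly to the robot. A pry pocket is sunk into the deck at the middle of the front end: 30 mm wide (y), x -71 to -45 mm, 14 mm deep; the wall before it is 4 mm thick, level with the deck. It runs on under the cover.
- chime_rim (a point): Middle of the inner top edge of the pocket's front wall, at x -71, z 40 mm of the chime: the edge the blade is levered over. Axes as the chime's: x from the front end towards the back, z up. The cover's front skirt stands 14 mm behind it (x +14 mm).
- cover: Grey battery cover, upside-down shallow box 100 (x) x 60 (y) x 16 mm, 60 g, black ribs on top at its front (-x) end. Origin: centre of its underside (skirt edge). Fitted: axes as the chime's, origin at x -7, y 0, z 40 mm of the chime; long sides stand free on the deck, to grip across the 60 mm. A stud inside its front end is held between two sprung balls; once that snaps out, it lifts off freely.
- cover_lip (a point): Middle of the lower edge of the cover's front (ribbed) end, where the blade lifts; level with the deck when fitted. About 15 N up here frees the catch; it must rise about 6 mm to snap out, then stays up by itself, about 11 mm, the cover tilted some 6 degrees.
- opener: Letter opener, 180 mm long, 90 g, lying flat on the console: dark wooden handle 90 x 18 (y) x 15 mm with brass ends, flat blunt steel blade 90 long, 13 wide (y), 3 mm thick (z 6 to 9 mm, mid height of the handle). Origin: middle of its length, at the handle's underside; x points to the tip: handle x -90 to 0, blade x 0 to 90 mm.
- opener_grip (a point): Middle of the opener's handle, 45 mm behind the origin, at mid thickness (7.5 mm up).
- opener_tip (a point): End of the opener's blade, 90 mm ahead of the origin, at mid thickness. Put the tip in tilted some 20 to 25 degrees tip down, 18 to 24 mm beyond the rim, then press the handle down until it is some 10 to 15 degrees below level.
- tray: Round dark wooden tray, fixed: 240 mm across, rim 12 mm high and 3 mm thick, floor 5 mm above the console. Origin: centre of its underside.
- compact: Rose gold compact mirror, disc 72 mm across, 17 mm thick, lying in the tray off to one side. Origin: centre of its underside. Not to be moved.
- dish: Teal ceramic dish with two keys, 132 mm across, 32 mm high. Origin: centre of its underside. Not to be moved.
- jar: Glass jar with metal twist cap, 62 mm across, 78 mm high. Origin: centre of its underside. Not to be moved.
- clip: Brown plastic hair clip, 92 (x) x 40 x 50 mm. Origin: centre of its underside. Not to be moved.
- case: Dark glasses case, 160 (x) x 64 x 47 mm. Origin: centre of its underside. Not to be moved.
- vase: White bud vase, 62 mm across, 175 mm high, standing behind the middle of the work area. Origin: centre of its underside. Not to be moved.
- candle: Candle in an amber glass, 70 mm across, 85 mm high. Origin: centre of its underside. Not to be moved.
Mind the look-alikes: they are no part of the job. Several things have the shape of the tray; the one meant has the colours described above.

How it is judged (in metres and radians):
On the way, in this order (a step that is already met when the one before it is completed fails the run):
1. the opener's tip is down in the chime's pocket, reaching under the lip of the cover, which is still seated (x of opener_tip in the frame of chime_rim above 0.013 m and z of opener_tip in the frame of chime_rim below 0 m and y of opener_tip in the frame of chime_rim between -0.016 and 0.016 m and z of cover_lip in the frame of chime_rim below 0.002 m), for 0.1 s.
2. with the tip still under it, the cover's lip is levered up out of its catch (x of opener_tip in the frame of chime_rim above 0.01 m and y of opener_tip in the frame of chime_rim between -0.016 and 0.016 m and z of cover_lip in the frame of chime_rim above 0.006 m), for 0.1 s.
At the end, for the whole second after the job is handed in: The cover lies at rest in the tray, flat (within 3.4 degrees), right way up, underside within 3 mm of its floor; the opener lies at rest flat on the console, mid height of handle and tip under 14 mm; the bystanders have stayed within 25 mm of their places, jar, candle and vase upright (horizontal distance between cover and tray below 0.085 m and z of cover in the frame of tray below 0.008 m and angle between cover's own z axis and vertical below 0.06 rad and height (world z) of each of opener_grip, opener_tip below 0.014 m and linear speed of each of cover, opener below 0.02 m/s); the robot touches nothing.
It fails at once if the gripper grips or pulls the cover (over 2 N) while it is still snapped on (contact force between the fingers and cover above 2 N and distance between cover and chime below 0.05 m and z of cover_lip in the frame of chime_rim between -0.01 and 0.0045 m).
It fails at once if a bystander is moved more than 25 mm or knocked over (distance of any of compact, dish, jar, clip, case, vase, candle from where it was at the start of the episode above 0.025 m or angle between any of jar, vase, candle's own z axis and vertical above 0.4 rad).
It also fails if it takes over 67 s, if anything falls off the work surface, if the arm or the gripper's body presses on something with over 40 N, if the wrist force passes 120 N, or if a joint passes its speed limit or range.

## Working session

There is one attempt and no reset: what is moved stays moved. The work goes in short steps, Python scripts to look and compute and a tool call to move; the robot and the scene stay as the last step left them, time stands still between calls to the robot, and variables do not carry over. Pictures are saved under pics/ and viewed, at most 10 in all, crops included, and the job is handed in when it is done.

Besides the shell and the picture viewer there is one more tool, called after "Emit:" in YAML: its name, and indented under it one key for each argument. play_rows: Moves the arm, as the interface text tells. Its arguments: {"type":"object","properties":{"steps":{"type":"array","items":{"type":"array","items":{"type":"array","items":{"type":"number"}}}},"gripper":{"type":"number"},"squeeze":{"type":"number"}},"required":["steps"]}

```bash
mkdir -p pics; cat > h.py <<'E'
import numpy as np, cv2
from scipy.spatial.transform import Rotation as R
from workcell import bot
def cam(n,save=None):
    c=bot.camera(n)
    if save: cv2.imwrite('pics/'+save,c['img'])
    return c
def rot(a): 
    a=np.asarray(a,float)
    return a if a.shape==(3,3) else R.from_euler('xyz',a,degrees=True).as_matrix()
def ray(c,u,v):
    f=200/np.tan(np.radians(c['vfov'])/2)
    return rot(c['attitude'])@np.array([(u-c['cx'])/f,(v-c['cy'])/f,1])
def at(c,u,v,z):
    d=ray(c,u,v);o=np.array(c['xyz']);return (o+d*(z-o[2])/d[2]).round(4)
def px(c,p):
    f=200/np.tan(np.radians(c['vfov'])/2)
    q=rot(c['attitude']).T@(np.array(p)-c['xyz']);return (f*q[:2]/q[2]+[c['cx'],c['cy']]).round(1)
E
python3 - <<'E'
from h import *
for n in('top','scene'):
    c=cam(n,n+'0.png');print(n,{k:v for k,v in c.items() if k!='img'})
print(bot.get_obs())
E
```

```text
top {'vfov': 53.806435682675364, 'cx': 321.29622258273355, 'cy': 196.2280033293595, 'xyz': array([0.39621343, 0.01632887, 1.15398085]), 'attitude': array([-174.92297845,   -1.02903491,  -89.40882684])}
scene {'vfov': 56.733410750053096, 'cx': 316.39352701963855, 'cy': 203.21915514069013, 'xyz': array([1.07188045, 0.40728379, 1.13932145]), 'attitude': array([-1.47483079e+02,  5.79852309e-02,  1.24265353e+02])}
{'time': 0.1, 'q': array([-7.36811758e+01,  5.00860772e+00,  1.00381029e+01,  9.50993925e+01,
        8.13316275e-04,  9.00004564e+01]), 'qd': array([-0.01913023,  0.00427785,  0.12112174,  0.01628898, -0.00057698,
       -0.03711148]), 'joint_efforts': array([-1.53826248e-03, -5.21562839e+01,  4.65653658e+01,  1.59666192e-02,
       -3.44467401e-05, -1.18927699e-05]), 'ee_pos': array([ 0.15448525, -0.52764036,  0.23063966]), 'tcp_rot': array([-1.79930103e+02, -8.12758878e-04,  1.63183668e+01]), 'wrist_force': array([ 0.30500281,  0.8979563 , -0.03839222]), 'torque': array([-0.03111149,  0.03443855, -0.08580577]), 'grasp_force': 0.0, 'opening': 0.08541793734147854}
```

View pics/top0.png

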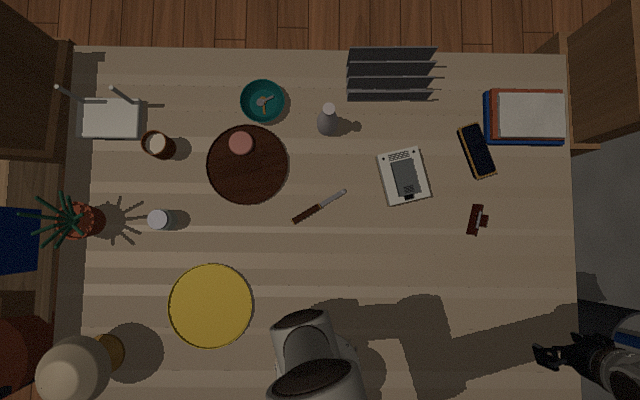

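View pics/scene0.png

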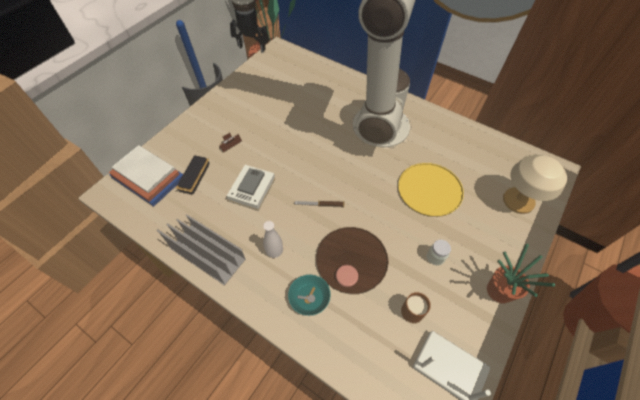

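The top view shows the opener from about (293,222) to its tip at (346,190). The chime is centred near (404,177) with its ribs facing down. The dark tray is at (248,164) with the compact at (241,143). I'll enlarge the top view around these.

```bash
python3 - <<'E'
from h import *
i=cv2.imread('pics/top0.png')
a=cv2.resize(i[135:235,285:445],None,fx=5,fy=5,interpolation=cv2.INTER_CUBIC)
cv2.imwrite('pics/crop1.png',cv2.convertScaleAbs(a,alpha=1.3))
c=cam('top')
for n,u,v,z in[('tray',248,164,.01),('compact',241,143,.017),('opR',294,221,.01),('opT',346,190,.01),('jar',157,219,.078),('candle',158,145,.085),('vase',329,107,.175),('chime',404,177,.04)]: print(n,at(c,u,v,z))
E
```

```text
tray [0.5902 0.2123 0.01  ]
compact [0.6507 0.2331 0.017 ]
opR [0.4252 0.0751 0.01  ]
opT [ 0.5172 -0.0752  0.01  ]
jar [0.4248 0.4421 0.078 ]
candle [0.6267 0.4461 0.085 ]
vase [ 0.7117 -0.0176  0.175 ]
chime [ 0.5534 -0.2387  0.04  ]
```

View pics/crop1.png

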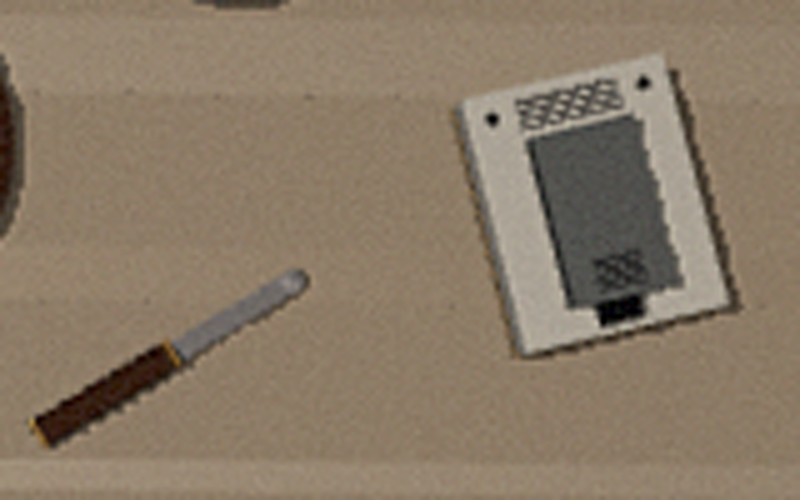

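```bash
cat > geo.py <<'E'
from h import *
c=cam('top')
P=lambda x,y,z: at(c,285+(x-2)/5,135+(y-2)/5,z)[:2]
FL,FR,BL,BR=[P(x,y,.04) for x,y in((516,355),(736,308),(462,102),(662,55))]
print('corners',FL,FR,BL,BR,np.linalg.norm(FL-FR),np.linalg.norm(BL-BR),np.linalg.norm(FL-BL),np.linalg.norm(FR-BR))
d=(BL+BR-FL-FR);yaw=np.degrees(np.arctan2(d[1],d[0]));ctr=(FL+FR+BL+BR)/4
print('chime',ctr,yaw)
d=d/np.linalg.norm(d)
print('rim',ctr-.071*d, 'pocket px->',P(621,309,.04))
r,t,j=P(41,432,.0075),P(306,276,.0075),P(177,352,.0075)
e=(t-r);print('opener',r,j,t,np.linalg.norm(e),np.degrees(np.arctan2(e[1],e[0])))
E
python3 geo.py
```

```text
corners [ 0.4709 -0.1918] [ 0.4992 -0.3179] [ 0.6162 -0.1614] [ 0.6452 -0.2771] 0.12923660472172738 0.11927904258502416 0.14844611817087033 0.1515936674139128
chime [ 0.557875 -0.23705 ] 13.73503096722257
rim [ 0.48890531 -0.25390768] pocket px-> [ 0.4979 -0.252 ]
opener [0.4252 0.0787] [4.726e-01 3.000e-04] [ 0.518  -0.0748] 0.17937137452782148 -58.84450957391819
```

```bash
cat > plan.py <<'E'
from h import *
import json,sys
def plan(xyz,yaw,n,p0=None,y0=None):
    o=bot.get_obs();p=np.array(o['ee_pos'] if p0 is None else p0,float);y=o['tcp_rot'][2] if y0 is None else y0
    xyz=np.array(xyz,float);dy=-np.radians((yaw-y+180)%360-180);s=(xyz-p)/n;out=[]
    for k in range(n):
        a=np.radians(y);tx=np.array([np.cos(a),np.sin(a),0]);ty=np.array([np.sin(a),-np.cos(a),0])
        d=xyz-p; d=d/(n-k); t=round(dy/n,4)
        r=[round(float(d@tx),4),round(float(d@ty),4),round(float(-d[2]),4),t];out.append(r)
        p=p+tx*r[0]+ty*r[1]-np.array([0,0,r[2]]);y-=np.degrees(t)
    for k in range(0,n,5): print(json.dumps([out[k:k+5]]))
    print('->',p.round(4),round(y,2)); return p,y
E
python3 - <<'E'
from plan import *
plan([.4376,.0582,.12],121.2,20)
E
```

```text
[[[0.0218, -0.0241, 0.0055, -0.0915], [0.0239, -0.022, 0.0055, -0.0915], [0.0258, -0.0198, 0.0055, -0.0915], [0.0275, -0.0173, 0.0056, -0.0915], [0.029, -0.0147, 0.0055, -0.0915]]]
[[[0.0302, -0.012, 0.0056, -0.0915], [0.0312, -0.0092, 0.0055, -0.0915], [0.0319, -0.0063, 0.0056, -0.0915], [0.0324, -0.0034, 0.0055, -0.0915], [0.0326, -0.0004, 0.0056, -0.0915]]]
[[[0.0324, 0.0026, 0.0055, -0.0915], [0.0321, 0.0055, 0.0056, -0.0915], [0.0314, 0.0084, 0.0055, -0.0915], [0.0305, 0.0113, 0.0056, -0.0915], [0.0294, 0.014, 0.0055, -0.0915]]]
[[[0.028, 0.0166, 0.0056, -0.0915], [0.0263, 0.0191, 0.0055, -0.0915], [0.0245, 0.0215, 0.0056, -0.0915], [0.0224, 0.0236, 0.0055, -0.0915], [0.0202, 0.0256, 0.0056, -0.0915]]]
-> [0.4376 0.0582 0.12  ] 121.17
```

Emit:
play_rows:
  steps:
    - [[0.022, -0.024, 0.0055, -0.0915], [0.024, -0.022, 0.0055, -0.0915], [0.026, -0.02, 0.0055, -0.0915], [0.0275, -0.017, 0.0055, -0.0915], [0.029, -0.015, 0.0055, -0.0915]]
  gripper: 0.05
  squeeze: 20

```text
time: 0.62
ee_pos: [0.2259, -0.3799, 0.2033]
tcp_rot: [-180.0, -0.0, 42.8]
wrist_force: [0.2, -0.4, -0.1]
opening: 0.05
grasp_force: 0.0
```

Emit:
play_rows:
  steps:
    - [[0.03, -0.012, 0.0055, -0.0915], [0.031, -0.009, 0.0055, -0.0915], [0.032, -0.006, 0.0055, -0.0915], [0.0325, -0.0035, 0.0055, -0.0915], [0.0325, -0.0005, 0.0055, -0.0915]]

```text
time: 1.03
ee_pos: [0.2966, -0.2337, 0.176]
tcp_rot: [180.0, 0.0, 69.0]
wrist_force: [-0.0, -0.1, 0.1]
opening: 0.0504
grasp_force: 0.0
```

Emit:
play_rows:
  steps:
    - [[0.0325, 0.0025, 0.0055, -0.0915], [0.032, 0.0055, 0.0055, -0.0915], [0.0315, 0.0085, 0.0055, -0.0915], [0.0305, 0.011, 0.0055, -0.0915], [0.0295, 0.014, 0.0055, -0.0915]]

```text
time: 1.45
ee_pos: [0.3672, -0.0869, 0.1486]
tcp_rot: [180.0, 0.0, 95.2]
wrist_force: [1.1, -0.7, 1.1]
opening: 0.0503
grasp_force: 0.0
```

Emit:
play_rows:
  steps:
    - [[0.028, 0.0165, 0.0055, -0.0915], [0.026, 0.019, 0.0055, -0.0915], [0.0245, 0.0215, 0.0055, -0.0915], [0.0225, 0.0235, 0.0055, -0.0915], [0.02, 0.0255, 0.0055, -0.0915]]

```text
time: 1.87
ee_pos: [0.4378, 0.0594, 0.121]
tcp_rot: [180.0, 0.0, 121.4]
wrist_force: [0.4, -0.8, 0.1]
opening: 0.05
grasp_force: 0.0
```

```bash
python3 - <<'E'
from h import *
c=cam('wrist','w1.png');print({k:v for k,v in c.items() if k!='img'});o=bot.get_obs();print(o['time'],o['ee_pos'],o['tcp_rot'],o['opening'],o['q'])
for z in (.0075,): print(px(c,[.4252,.0787,z]),px(c,[.518,-.0748,z]))
E
```

```text
{'vfov': 61.279000798769395, 'cx': 320.51870803285976, 'cy': 205.97790826187446, 'xyz': array([0.39795707, 0.12544051, 0.26330655]), 'attitude': array([1.62271310e+02, 1.44384701e-02, 3.14930453e+01])}
1.9167 [0.43933195 0.06286647 0.11964019] [ 1.79942987e+02 -8.48639307e-02  1.21935995e+02] 0.05006104839183162 [  8.07884199 -10.39705674 -17.05152986  83.32770875   0.10067236
  66.14290517]
[319.1 171.7] [318.2 361. ]
```

View pics/w1.png

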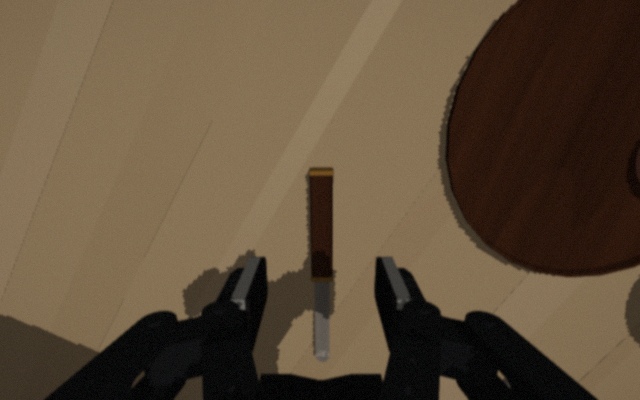

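The wrist view shows the opener midway between the fingers, with its rear at (321,170) and tip at (321,357). That matches my estimate. I'll start descending and check the settled pose.

Emit:
play_rows:
  steps:
    - [[0, 0, 0.02, 0], [0, 0, 0.02, 0], [0, 0, 0.015, 0], [0, 0, 0.005, 0], [0, 0, 0, 0]]

```text
time: 2.33
ee_pos: [0.4365, 0.0575, 0.0601]
tcp_rot: [-179.9, -0.1, 121.2]
wrist_force: [-0.6, -0.1, -0.2]
opening: 0.0499
grasp_force: 0.0
```

```bash
python3 - <<'E'
from plan import *
o=bot.get_obs();print(o['time'],o['ee_pos'],o['tcp_rot'])
plan([.438,.0575,.005],121.2,5)
c=cam('wrist');i=c['img'];print(px(c,[.4252,.0787,.0075]),px(c,[.4726,0,.0075]));cv2.imwrite('pics/w2.png',i)
for v in (180,200,220,240,260): print(v,''.join('#' if i[v,u].astype(int).sum()<150 else '.' for u in range(280,370,2)))
E
```

```text
2.3333 [0.43653625 0.05750036 0.06011123] [-1.79874606e+02 -5.56770063e-02  1.21164828e+02]
[[[-0.0002, 0.0003, 0.011, -0.0001], [-0.0001, 0.0002, 0.011, -0.0001], [-0.0002, 0.0003, 0.011, -0.0001], [-0.0001, 0.0002, 0.0111, -0.0001], [-0.0002, 0.0003, 0.011, -0.0001]]]
-> [0.4381 0.0575 0.005 ] 121.19
[322.  191.4] [321.5 321.8]
180 .............................................
200 ..............################...............
220 ...............###############...............
240 ...............###############...............
260 ...............################..............
```

Emit:
play_rows:
  steps:
    - [[0, 0.001, 0.015, 0], [0, 0, 0.015, 0], [0, 0, 0.015, 0], [0, 0, 0.008, 0], [0, 0, 0.002, 0]]

```text
time: 2.8
ee_pos: [0.4381, 0.058, 0.0059]
tcp_rot: [-180.0, -0.0, 121.1]
wrist_force: [0.2, -0.1, 0.3]
opening: 0.0501
grasp_force: 0.0
```

Emit:
play_rows:
  steps:
    - [[0, 0, 0, 0], [0, 0, 0, 0], [0, 0, 0, 0], [0, 0, 0, 0], [0, 0, 0, 0]]
  gripper: 0
  squeeze: 20

```text
time: 3.22
ee_pos: [0.4391, 0.0582, 0.0075]
tcp_rot: [179.9, 0.0, 121.2]
wrist_force: [-1.3, -0.7, 5.3]
opening: 0.0174
grasp_force: 22.3
```

Emit:
play_rows:
  steps:
    - [[0, 0, -0.03, 0], [0, 0, -0.035, 0], [0, 0, -0.035, 0], [0, 0, 0, 0], [0, 0, 0, 0]]

```text
time: 3.63
ee_pos: [0.4396, 0.0583, 0.1084]
tcp_rot: [179.8, 0.1, 121.2]
wrist_force: [-0.7, 0.1, -1.3]
opening: 0.0169
grasp_force: 21.5
```

```bash
python3 - <<'E'
from plan import *
o=bot.get_obs();print(o['time'],o['ee_pos'],o['tcp_rot'],o['torque'])
w=cam('wrist')['img'];s=cam('scene')
u,v=px(s,o['ee_pos']).astype(int)
a=cv2.resize(s['img'][v-45:v+45,u-60:u+60],None,fx=4,fy=4)
cv2.imwrite('pics/lift.png',np.vstack([cv2.convertScaleAbs(a,alpha=1.4),w[180:400,80:560]])[:600])
E
```

```text
3.6333 [0.43958994 0.05834883 0.10843618] [1.79780855e+02 9.32310971e-02 1.21170617e+02] [ 0.05433379  0.07285542 -0.00782639]
```

View pics/lift.png

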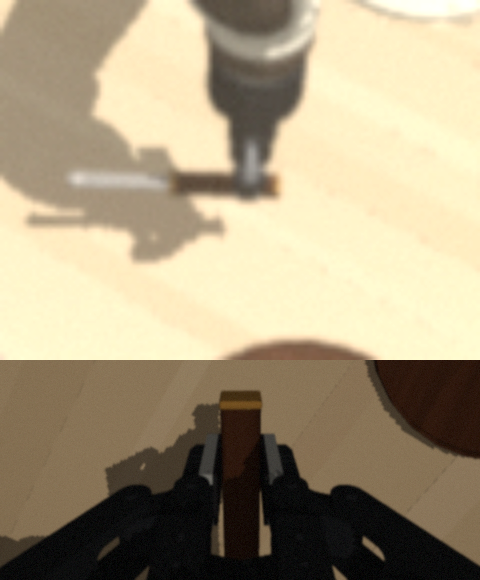

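Held level, no sag. I'll regrip near the front of the handle so that I can tilt the tip down by pressing the rear end lightly onto the jar's cap.

Emit:
play_rows:
  steps:
    - [[0, 0, 0.03, 0], [0, 0, 0.035, 0], [0, 0, 0.025, 0], [0, 0, 0.008, 0], [0, 0, 0, 0]]

```text
time: 4.15
ee_pos: [0.4363, 0.0578, 0.006]
tcp_rot: [-179.8, -0.1, 121.2]
wrist_force: [-0.0, -0.6, -1.1]
opening: 0.0169
grasp_force: 24.5
```

Emit:
play_rows:
  steps:
    - [[0, 0, 0, 0], [0, 0, 0, 0], [-0.017, 0, 0, 0], [-0.017, 0, 0, 0], [-0.016, 0, 0, 0]]
  gripper: 0.05

```text
time: 4.57
ee_pos: [0.4646, 0.0149, 0.0085]
tcp_rot: [180.0, 0.0, 121.2]
wrist_force: [0.4, 0.5, 0.6]
opening: 0.0499
grasp_force: 0.0
```

Emit:
play_rows:
  steps:
    - [[0, 0, 0, 0], [0, 0, 0, 0], [0, 0, 0, 0], [0, 0, 0, 0], [0, 0, 0, 0]]
  gripper: 0

```text
time: 4.98
ee_pos: [0.4639, 0.0158, 0.0083]
tcp_rot: [-180.0, -0.0, 121.2]
wrist_force: [-1.2, -0.9, 0.8]
opening: 0.0173
grasp_force: 22.1
```

Emit:
play_rows:
  steps:
    - [[0, 0, -0.035, 0], [0, 0, -0.04, 0], [0, 0, -0.04, 0], [0, 0, -0.03, 0], [0, 0, 0, 0]]

```text
time: 5.4
ee_pos: [0.4663, 0.0159, 0.1598]
tcp_rot: [179.6, 0.2, 121.2]
wrist_force: [0.6, 0.3, -1.1]
opening: 0.0172
grasp_force: 22.0
```

```bash
python3 - <<'E'
from plan import *
o=bot.get_obs();print(o['time'],o['ee_pos'],o['tcp_rot'],o['q'])
t=cam('top','t2.png');w=cam('wrist')['img'];s=cam('scene')
u,v=px(s,o['ee_pos']).astype(int);print(u,v)
a=cv2.resize(s['img'][v-45:v+45,u-60:u+60],None,fx=4,fy=4)
u,v=px(t,[.425,.442,.078]).astype(int);b=cv2.resize(t['img'][v-30:v+30,u-30:u+50],None,fx=4,fy=4)
out=np.zeros((600,800,3),np.uint8);out[:360,:480]=cv2.convertScaleAbs(a,alpha=1.3);out[360:600,:320]=b;out[360:600,330:800]=w[160:400,85:555]
cv2.imwrite('pics/lift2.png',out);print(u,v)
E
```

```text
5.4 [0.46628472 0.01592979 0.15976473] [179.55231113   0.24227441 121.20780253] [ 1.95211405e+00 -7.81904703e+00 -1.03832217e+01  8.69268401e+01
  7.42222584e-03  6.07433980e+01]
322 178
157 218
```

View pics/lift2.png

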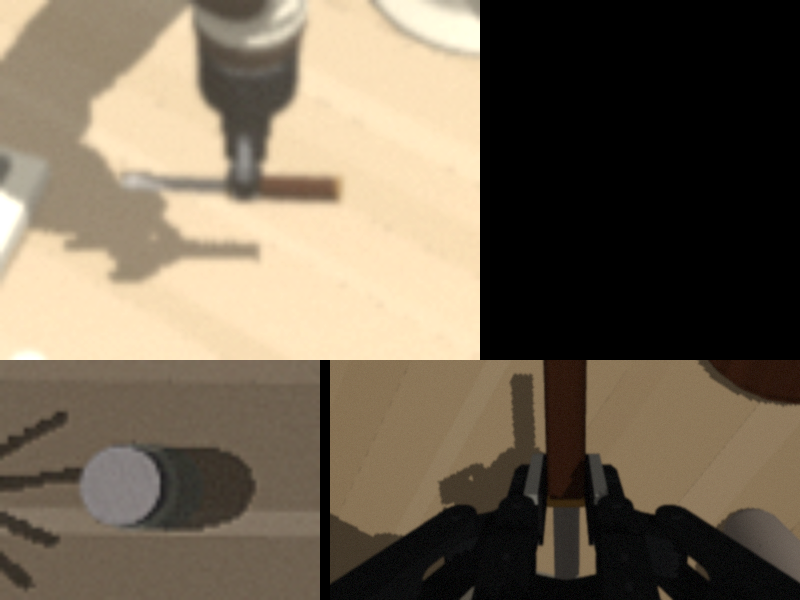

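Jar cap centre is confirmed at about (157,219). The opener is held at the front of its handle. I'll move beside the jar, with the rear overlapping the cap.

```bash
python3 - <<'E'
from plan import *
plan([.439,.357,.115],100,10)
E
```

```text
[[[0.0305, 0.0155, 0.0038, 0.037], [0.031, 0.0144, 0.0038, 0.037], [0.0316, 0.0133, 0.0038, 0.037], [0.032, 0.0121, 0.0038, 0.037], [0.0324, 0.0109, 0.0037, 0.037]]]
[[[0.0328, 0.0097, 0.0038, 0.037], [0.0332, 0.0084, 0.0037, 0.037], [0.0335, 0.0072, 0.0038, 0.037], [0.0337, 0.006, 0.0037, 0.037], [0.0339, 0.0047, 0.0038, 0.037]]]
-> [0.439 0.357 0.115] 100.0
```

Emit:
play_rows:
  steps:
    - [[0.0305, 0.0155, 0.0038, 0.037], [0.031, 0.0144, 0.0038, 0.037], [0.0316, 0.0133, 0.0038, 0.037], [0.032, 0.012, 0.0038, 0.037], [0.0324, 0.011, 0.0038, 0.037]]

```text
time: 5.97
ee_pos: [0.4504, 0.1873, 0.1321]
tcp_rot: [-179.8, 0.0, 110.5]
wrist_force: [1.0, -0.3, -0.8]
opening: 0.0171
grasp_force: 22.0
```

Emit:
play_rows:
  steps:
    - [[0.033, 0.0097, 0.0038, 0.037], [0.033, 0.0084, 0.0038, 0.037], [0.0335, 0.0072, 0.0038, 0.037], [0.0337, 0.006, 0.0038, 0.037], [0.034, 0.0047, 0.0038, 0.037]]

```text
time: 6.38
ee_pos: [0.4378, 0.358, 0.1128]
tcp_rot: [-179.8, 0.1, 99.9]
wrist_force: [1.1, -0.4, -0.1]
opening: 0.017
grasp_force: 22.0
```

Emit:
play_rows:
  steps:
    - [[0, 0, 0.008, 0], [0, 0, 0.008, 0], [0, 0, 0.006, 0], [0, 0, 0.004, 0], [0, 0, 0.003, 0]]

```text
time: 6.8
ee_pos: [0.4392, 0.3555, 0.0853]
tcp_rot: [-179.9, 0.0, 99.9]
wrist_force: [1.4, -1.7, 2.7]
opening: 0.0172
grasp_force: 22.3
```

```bash
python3 - <<'E'
from plan import *
o=bot.get_obs();print(o['time'],o['ee_pos'],o['tcp_rot'],o['wrist_force'],o['torque'])
E
```

```text
6.8 [0.4391936  0.35550337 0.08534042] [-1.79933550e+02  4.24361930e-02  9.99090872e+01] [ 1.41117441 -1.68796858  2.6744617 ] [-0.16644531  0.13036979  0.06755728]
```

Contact (about 3 N). I'll press down slowly another 24 mm and watch the force.

Emit:
play_rows:
  steps:
    - [[0, 0, 0.002, 0], [0, 0, 0.002, 0], [0, 0, 0.002, 0], [0, 0, 0.002, 0], [0, 0, 0.002, 0]]

```text
time: 7.22
ee_pos: [0.4398, 0.3566, 0.0766]
tcp_rot: [179.9, -0.0, 99.9]
wrist_force: [0.2, -2.8, 3.6]
opening: 0.0173
grasp_force: 22.7
```

Emit:
play_rows:
  steps:
    - [[0, 0, 0.0015, 0], [0, 0, 0.0015, 0], [0, 0, 0.0015, 0], [0, 0, 0.0015, 0], [0, 0, 0.001, 0]]

```text
time: 7.63
ee_pos: [0.4394, 0.3568, 0.0691]
tcp_rot: [-180.0, 0.0, 100.0]
wrist_force: [1.4, -2.4, 3.1]
opening: 0.0173
grasp_force: 22.9
```

```bash
python3 - <<'E'
from plan import *
o=bot.get_obs();print(o['time'],o['ee_pos'],o['tcp_rot'],o['wrist_force'],o['torque'])
t=cam('top');s=cam('scene')
u,v=px(s,[.43,.37,.07]).astype(int);a=cv2.resize(s['img'][v-45:v+45,u-60:u+60],None,fx=5,fy=5)
cv2.imwrite('pics/jar.png',cv2.convertScaleAbs(a,alpha=1.2));print(u,v)
E
```

```text
7.6333 [0.43937754 0.35682285 0.06908883] [-1.79999677e+02  2.18145535e-03  9.99721181e+01] [ 1.41586519 -2.35250302  3.10168773] [-0.37077447 -0.16805041 -0.05152852]
419 237
```

View pics/jar.png

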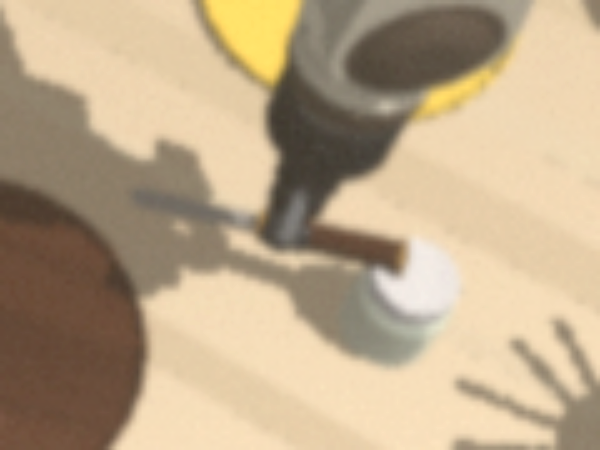

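The opener is tilting (tip down) over the jar's near edge, the force is steady and the jar stands still. I'll press 9 mm more, then lift.

Emit:
play_rows:
  steps:
    - [[0, 0, 0.002, 0], [0, 0, 0.002, 0], [0, 0, 0.002, 0], [0, 0, 0.002, 0], [0, 0, 0.001, 0]]

```text
time: 8.15
ee_pos: [0.4393, 0.357, 0.06]
tcp_rot: [-180.0, -0.0, 100.0]
wrist_force: [1.1, 0.4, 2.2]
opening: 0.0175
grasp_force: 23.0
```

Emit:
play_rows:
  steps:
    - [[0, 0, -0.005, 0], [0, 0, -0.02, 0], [0, 0, -0.03, 0], [0, 0, -0.025, 0], [0, 0, 0, 0]]

```text
time: 8.57
ee_pos: [0.4406, 0.3581, 0.1458]
tcp_rot: [179.7, -0.2, 100.0]
wrist_force: [0.5, 0.6, -0.4]
opening: 0.0175
grasp_force: 22.6
```

```bash
python3 - <<'E'
from plan import *
o=bot.get_obs();print(o['time'],o['ee_pos'],o['tcp_rot'],o['wrist_force'],o['q'])
t=cam('top','t3.png');s=cam('scene','s3.png')
p=np.array(o['ee_pos'])
out=np.zeros((600,800,3),np.uint8)
for k,c in enumerate((s,t)):
    u,v=px(c,p+[.03,-.05,0]).astype(int);print(u-50,v-37)
    out[:300,k*400:k*400+400]=cv2.convertScaleAbs(cv2.resize(c['img'][v-37:v+38,u-50:u+50],(400,300),interpolation=cv2.INTER_CUBIC),alpha=1.4)
    for th in(0,10,20,25,30):
        th=np.radians(th);a=np.radians(o['tcp_rot'][2]+180);d=np.array([np.cos(a)*np.cos(th),np.sin(a)*np.cos(th),-np.sin(th)]);print(k,np.degrees(th).round(),px(c,p+.105*d)-[u-50,v-37],px(c,p-.075*d)-[u-50,v-37])
cv2.imwrite('pics/tilt.png',out[:300])
plan([.37,.0,.155],193.7,10)
E
```

```text
8.5667 [0.44056115 0.35809347 0.14576253] [179.6789224   -0.201307    99.99176671] [ 0.50853533  0.60609406 -0.3754538 ] [3.90947308e+01 6.12906487e+00 1.85716604e+00 8.53496492e+01
 1.97231869e-02 1.19103593e+02]
350 188
0 0.0 [36.9 26.2] [93.9 47.3]
0 10.0 [36.5 29.3] [94.8 45.1]
0 20.0 [37.  32.6] [94.9 42.7]
0 25.0 [37.6 34.3] [94.6 41.4]
0 30.0 [38.5 36.1] [94.2 40.1]
150 163
1 0.0 [71.  42.7] [ 0.5 54.1]
1 10.0 [72.1 43.2] [-1.2 53.9]
1 20.0 [71.9 43.9] [-2.  53.5]
1 25.0 [71.3 44.3] [-2.  53.2]
1 30.0 [70.4 44.8] [-1.8 52.9]
[[[-0.034, -0.013, -0.0014, -0.1636], [-0.0314, -0.0184, -0.0014, -0.1636], [-0.028, -0.0233, -0.0014, -0.1636], [-0.0238, -0.0275, -0.0014, -0.1636], [-0.019, -0.031, -0.0014, -0.1636]]]
[[[-0.0137, -0.0337, -0.0014, -0.1636], [-0.008, -0.0355, -0.0014, -0.1636], [-0.0021, -0.0363, -0.0014, -0.1636], [0.0038, -0.0362, -0.0014, -0.1636], [0.0096, -0.0352, -0.0013, -0.1636]]]
-> [ 0.37  -0.     0.155] 193.72
```

View pics/tilt.png

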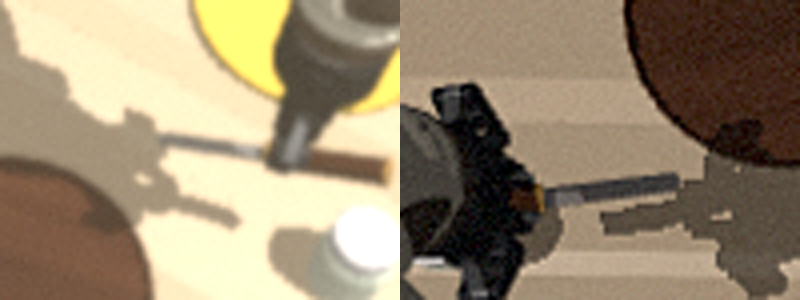

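The tilt comes out at about 24° tip down (scene view: tip at (40,34), rear at (97,42) in crop pixels), with the grip about 100 mm from the tip. Next I'll fly over the chime with the wrist camera above the rim.

```bash
python3 - <<'E'
from plan import *
plan([.571,-.234,.215],193.7,20)
E
```

```text
[[[-0.0303, 0.0013, -0.0037, -0.0818], [-0.0303, -0.0011, -0.0037, -0.0818], [-0.0301, -0.0036, -0.0037, -0.0818], [-0.0297, -0.006, -0.0037, -0.0818], [-0.0291, -0.0084, -0.0037, -0.0818]]]
[[[-0.0283, -0.0108, -0.0037, -0.0818], [-0.0273, -0.0131, -0.0037, -0.0818], [-0.0261, -0.0153, -0.0037, -0.0818], [-0.0248, -0.0173, -0.0037, -0.0818], [-0.0233, -0.0193, -0.0037, -0.0818]]]
[[[-0.0217, -0.0212, -0.0037, -0.0818], [-0.0199, -0.0228, -0.0037, -0.0818], [-0.0179, -0.0244, -0.0037, -0.0818], [-0.0159, -0.0258, -0.0037, -0.0818], [-0.0137, -0.027, -0.0037, -0.0818]]]
[[[-0.0115, -0.028, -0.0037, -0.0818], [-0.0091, -0.0289, -0.0037, -0.0818], [-0.0067, -0.0295, -0.0037, -0.0818], [-0.0043, -0.03, -0.0037, -0.0818], [-0.0019, -0.0302, -0.0036, -0.0818]]]
-> [ 0.5711 -0.234   0.215 ] 193.72
```

Emit:
play_rows:
  steps:
    - [[-0.0303, 0.0013, -0.0037, -0.0818], [-0.0303, -0.0011, -0.0037, -0.0818], [-0.0301, -0.0036, -0.0037, -0.0818], [-0.0297, -0.006, -0.0037, -0.0818], [-0.0291, -0.0084, -0.0037, -0.0818]]

```text
time: 9.08
ee_pos: [0.4716, 0.2074, 0.1572]
tcp_rot: [-179.9, -0.0, 123.7]
wrist_force: [0.2, -0.2, -0.4]
opening: 0.0175
grasp_force: 22.6
```

Emit:
play_rows:
  steps:
    - [[-0.0283, -0.0108, -0.0037, -0.0818], [-0.0273, -0.0131, -0.0037, -0.0818], [-0.0261, -0.0153, -0.0037, -0.0818], [-0.0248, -0.0173, -0.0037, -0.0818], [-0.0233, -0.0193, -0.0037, -0.0818]]

```text
time: 9.5
ee_pos: [0.5044, 0.0597, 0.1758]
tcp_rot: [-179.9, -0.1, 147.1]
wrist_force: [0.3, 0.3, -0.8]
opening: 0.0172
grasp_force: 22.6
```

Emit:
play_rows:
  steps:
    - [[-0.0217, -0.0212, -0.0037, -0.0818], [-0.0199, -0.0228, -0.0037, -0.0818], [-0.0179, -0.0244, -0.0037, -0.0818], [-0.0159, -0.0258, -0.0037, -0.0818], [-0.0137, -0.027, -0.0037, -0.0818]]

```text
time: 9.92
ee_pos: [0.5374, -0.088, 0.1943]
tcp_rot: [180.0, -0.1, 170.5]
wrist_force: [0.5, 0.3, -0.4]
opening: 0.0171
grasp_force: 22.6
```

Emit:
play_rows:
  steps:
    - [[-0.0115, -0.028, -0.0037, -0.0818], [-0.0091, -0.0289, -0.0037, -0.0818], [-0.0067, -0.0295, -0.0037, -0.0818], [-0.0043, -0.03, -0.0037, -0.0818], [-0.0019, -0.0302, -0.0037, -0.0818]]

```text
time: 10.33
ee_pos: [0.5704, -0.2357, 0.2125]
tcp_rot: [179.9, -0.1, -166.1]
wrist_force: [0.6, -0.1, -0.7]
opening: 0.0174
grasp_force: 22.6
```

Emit:
play_rows:
  steps:
    - [[0, 0, 0, 0], [0, 0, 0, 0], [0, 0, 0, 0], [0, 0, 0, 0], [0, 0, 0, 0]]

```text
time: 10.75
ee_pos: [0.5706, -0.2334, 0.214]
tcp_rot: [180.0, -0.0, -166.3]
wrist_force: [0.5, 0.5, -1.0]
opening: 0.0171
grasp_force: 22.6
```

```bash
python3 - <<'E'
from plan import *
o=bot.get_obs();print(o['time'],o['ee_pos'],o['tcp_rot'],o['q'])
c=cam('wrist','w3.png');print(c['xyz'],c['attitude'])
print(px(c,[.4889,-.2539,.04]))
E
```

```text
10.75 [ 0.57056658 -0.23343031  0.21402458] [ 1.79972617e+02 -2.02237939e-02 -1.66253662e+02] [-2.22552069e+01  1.40828151e+01  1.84889583e+01  9.44386003e+01
  1.02654392e-02 -3.60015434e+01]
[ 0.49599052 -0.25203478  0.35635106] [1.62381924e+02 5.61947493e-02 1.03792036e+02]
[320.7  90.1]
```

View pics/w3.png

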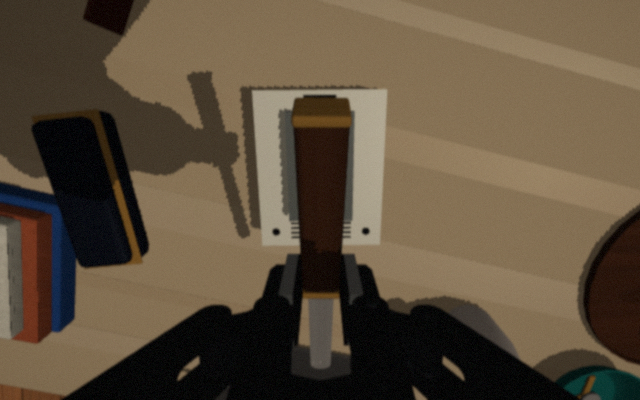

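The wrist view shows the chime deck corners at (252,90), (388,88), (262,245) and (381,244). The opener is centred on the tool, and the tip is at about (320,366).

```bash
python3 - <<'E'
from plan import *
c=cam('wrist');g=cv2.cvtColor(c['img'],cv2.COLOR_BGR2GRAY)
m=(g>140).astype(np.uint8);m[:80]=0;m[250:]=0;m[:,:240]=0;m[:,395:]=0
ys,xs=np.where(m);pts=np.c_[xs,ys].astype(np.float32)
h=cv2.convexHull(pts);a=cv2.approxPolyDP(h,5,True)[:,0];print(a)
q=np.array([at(c,u,v,.04)[:2] for u,v in a]);print(q)
fl,fr=[q[np.argmin(np.hypot(*(a-t).T))] for t in((388,88),(252,90))]
bl,br=[q[np.argmin(np.hypot(*(a-t).T))] for t in((381,244),(262,245))]
d=(bl+br-fl-fr)/2;e=(fl+bl-fr-br)/2
print(np.linalg.norm(d),np.linalg.norm(e),np.degrees(np.arctan2(d[1],d[0])),np.degrees(np.arctan2(e[1],e[0]))-90)
d/=np.linalg.norm(d);ctr=(fl+fr+bl+br)/4
print('ctr',ctr,'rim',ctr-.071*d,'from front',(fl+fr)/2+.004*d)
# opener tip: range along tip direction for depths
o=bot.get_obs();p=np.array(o['ee_pos']);A=np.radians(o['tcp_rot'][2]+180)
for L in(.095,.1,.105):
  for th in(20,24,28):
    t=np.radians(th);print(L,th,px(c,p+L*np.array([np.cos(A)*np.cos(t),np.sin(A)*np.cos(t),-np.sin(t)])))
E
```

```text
[[386.  89.]
 [379. 244.]
 [263. 244.]
 [253.  92.]]
[[ 0.4744 -0.1981]
 [ 0.6191 -0.1608]
 [ 0.6474 -0.2758]
 [ 0.505  -0.3121]]
0.14819191104780316 0.11822669960715304 14.378513693096076 14.424125679233498
ctr [ 0.561475 -0.2367  ] rim [ 0.49269898 -0.25433119] from front [ 0.49357471 -0.25410669]
0.095 20 [321.  370.2]
0.095 24 [321. 360.]
0.095 28 [321.  349.9]
0.1 20 [321. 374.]
0.1 24 [321.  363.3]
0.1 28 [321.  352.8]
0.105 20 [321.  377.7]
0.105 24 [321.  366.6]
0.105 28 [321.  355.6]
```

```bash
python3 - <<'E'
from plan import *
plan([.4086,-.275,.0975],194.1,10)
E
```

```text
[[[0.0167, -0.0002, 0.0117, -0.0006], [0.0167, -0.0002, 0.0117, -0.0006], [0.0167, -0.0001, 0.0117, -0.0006], [0.0167, -0.0001, 0.0117, -0.0006], [0.0167, -0.0001, 0.0117, -0.0006]]]
[[[0.0168, -0.0001, 0.0117, -0.0006], [0.0167, -0.0001, 0.0117, -0.0006], [0.0168, -0.0001, 0.0117, -0.0006], [0.0167, -0.0001, 0.0116, -0.0006], [0.0168, -0.0001, 0.0117, -0.0006]]]
-> [ 0.4086 -0.275   0.0975] -165.9
```

Emit:
play_rows:
  steps:
    - [[0.0167, 0, 0.0117, -0.0006], [0.0167, 0, 0.0117, -0.0006], [0.0167, 0, 0.0117, -0.0006], [0.0167, 0, 0.0117, -0.0006], [0.0167, 0, 0.0117, -0.0006]]

```text
time: 11.27
ee_pos: [0.4888, -0.2539, 0.1554]
tcp_rot: [-180.0, 0.0, -166.1]
wrist_force: [0.0, -0.5, -0.9]
opening: 0.0169
grasp_force: 22.6
```

Emit:
play_rows:
  steps:
    - [[0.0167, 0, 0.0117, -0.0006], [0.0167, 0, 0.0117, -0.0006], [0.0167, 0, 0.0117, -0.0006], [0.0167, 0, 0.0117, -0.0006], [0.0167, 0, 0.0117, -0.0006]]

```text
time: 11.68
ee_pos: [0.4079, -0.2741, 0.0969]
tcp_rot: [-180.0, 0.0, -165.9]
wrist_force: [-1.0, -0.4, -1.3]
opening: 0.0174
grasp_force: 22.6
```

Emit:
play_rows:
  steps:
    - [[0, 0, 0, 0], [0, 0, 0, 0], [0, 0, 0, 0], [0, 0, 0, 0], [0, 0, 0, 0]]

```text
time: 12.1
ee_pos: [0.4094, -0.2744, 0.0979]
tcp_rot: [-180.0, 0.0, -165.9]
wrist_force: [0.1, 0.0, -0.6]
opening: 0.0171
grasp_force: 22.6
```

```bash
python3 - <<'E'
from plan import *
o=bot.get_obs();print(o['time'],o['ee_pos'],o['tcp_rot'],o['wrist_force'])
p=np.array(o['ee_pos']);d=np.array([.97,.2436,0])
tip=p+.093*d-[0,0,.0425]
for n in('top','scene'):
    c=cam(n,n+'4.png');print(n,'tip pred',px(c,tip),'rim',px(c,[.492,-.254,.04]),'lip',px(c,np.array([.492,-.254,.04])+.014*d))
    u,v=px(c,tip).astype(int);g=cv2.cvtColor(c['img'],cv2.COLOR_BGR2GRAY)
    print(u-14,v-14);print(g[v-14:v+15,u-14:u+15])  if 0 else [print(v-14+k,' '.join('%3d'%x for x in g[v-14+k,u-14:u+15])) for k in range(29)]
E
```

```text
12.1 [ 0.40942801 -0.27442959  0.09789759] [-1.79958633e+02  4.37954255e-02 -1.65907289e+02] [ 0.07596588  0.02988677 -0.56778753]
top tip pred [410.  195.3] rim [409.5 198.5] lip [408.3 193.7]
396 181
181  62  71  63  58  58  65  62  62  66  56  64  58  60  60  59  59  59  61  61  58  58  55  81 128 126 123 121 124 125
182  44  60  57  63  59  58  65  58  56  63  58  64  65  64  66  62  62  61  63  59  65  56  78 132 129 124 126 123 125
183  37  66  65  65  65  61  57  67  58  64  61  62  62  59  57  59  60  67  60  59  59  55  76 122 126 127 125 128 127
184  27  62  64  62  60  64  62  62  57  57  62  63  65  66  59  55  52  58  65  62  64  60  60  80 132 123 123 123 125
185  24  51  61  61  63  56  64  62  65  62  58  55  53  56  39  40  36  50  60  62  57  60  58  75 122 129 121 126 124
186  39  44  65  62  63  62  59  59  61  55  43  39  35  36  39  58  45  56  64  62  61  61  60  60  76 132 124 121 127
187  69  39  63  61  62  60  64  44  26  38  37  56  49  45  29  29  35  60  64  61  63  59  62  62  82 133 126 125 122
188  82  27  66  62  64  59  66  58  41  45  33  29  33  5
[... 5434 characters left out ...]
 118 119 119 117 121 120 119 119 120 120 119 120 119 118 112 110 130 178 212 219 220 221 220 219 218
178 197 153 123 117 120 119 118 118 119 119 120 120 121 119 119 120 119 116 111 114 154 202 218 219 220 220 220 219 213
179 178 135 119 120 119 120 118 118 120 119 119 117 120 118 120 117 117 114 111 135 182 213 219 220 220 219 220 216 202
180 157 124 118 121 118 119 119 119 119 120 120 118 120 119 120 120 118 109 121 164 205 218 219 219 220 219 219 212 186
181 135 121 120 119 120 119 118 119 121 119 118 121 120 119 121 116 113 111 139 192 217 220 220 220 219 219 216 200 171
182 123 120 119 120 118 122 118 118 122 119 120 119 119 120 120 118 108 120 165 208 219 219 220 221 220 219 211 184 162
```

In the top view the pocket's front edge has its middle at about (410,198.4), as predicted. The blade tip is at about (411.5,196), roughly 2 mm too far towards -y. I'll shift it across and lower it into the pocket.

Emit:
play_rows:
  steps:
    - [[0, 0.0025, 0, 0], [0, 0, 0.004, 0], [0, 0, 0.004, 0], [0, 0, 0.004, 0], [0, 0, 0.002, 0]]

```text
time: 12.62
ee_pos: [0.4077, -0.2719, 0.0823]
tcp_rot: [180.0, -0.0, -166.0]
wrist_force: [-0.0, 0.4, -0.7]
opening: 0.0171
grasp_force: 22.6
```

Emit:
play_rows:
  steps:
    - [[0, 0, 0.0005, 0], [0, 0, 0.0005, 0], [0, 0, 0.0005, 0], [0, 0, 0, 0], [0, 0, 0, 0]]

```text
time: 13.03
ee_pos: [0.408, -0.2721, 0.0819]
tcp_rot: [-180.0, 0.0, -166.0]
wrist_force: [-0.2, -0.1, -0.5]
opening: 0.0168
grasp_force: 22.6
```

Emit:
play_rows:
  steps:
    - [[0, 0, 0.0005, 0], [0, 0, 0.0005, 0], [0, 0, 0.0005, 0], [0, 0, 0, 0], [0, 0, 0, 0]]

```text
time: 13.45
ee_pos: [0.408, -0.272, 0.0803]
tcp_rot: [180.0, -0.0, -165.9]
wrist_force: [-0.1, 0.4, -1.4]
opening: 0.0175
grasp_force: 22.6
```

Emit:
play_rows:
  steps:
    - [[0, 0, 0.0005, 0], [0, 0, 0.0005, 0], [0, 0, 0.0005, 0], [0, 0, 0, 0], [0, 0, 0, 0]]

```text
time: 13.87
ee_pos: [0.4079, -0.272, 0.0788]
tcp_rot: [180.0, -0.0, -166.0]
wrist_force: [0.4, -0.8, -0.4]
opening: 0.0172
grasp_force: 22.6
```

```bash
python3 - <<'E'
from plan import *
o=bot.get_obs();print(o['time'],o['ee_pos'],o['wrist_force'],o['torque'])
for n in('top','scene'):
    c=cam(n,n+'5.png');g=cv2.cvtColor(c['img'],cv2.COLOR_BGR2GRAY)
    u,v=px(c,[.492,-.254,.04]).astype(int)
    print(n,u-12);[print(v-8+k,' '.join('%3d'%x for x in g[v-8+k,u-12:u+13])) for k in range(17)]
E
```

```text
13.8667 [ 0.40794113 -0.27204869  0.07875652] [ 0.35332672 -0.76468734 -0.40089913] [-0.01003129 -0.04763219  0.02418614]
top 397
190  54  45  61  63  61  63  60  46  29  51  58  37  41  26  34  48  51  46  63  63  63  60  59  59  74
191  68  42  66  62  62  62  64  51  42  28  35  48  53  36  45  42  40  57  59  58  52  55  56  54  77
192  84  29  60  55  62  63  65  56  59  36  40  43  48  60  66  66  60  64  53  56  55  88  80  83  94
193 123  35  50  62  65  60  61  66  38  57  68  68  61  58  62  54  43  71  79  88  99 133 132 127 127
194 125  53  48  64  58  61  62  68  63  63  59  55  31  24  12   2  49  91 138 131 129 126 123 130 123
195 121  68  27  54  52  61  53  47  24  24   1   1   7   0   0   7  53 109 134 126 127 122 123 124 125
196 125  79  55  74  80  88  73  21   0   1   0  11  22  11   0  13  42  92 129 122 124 126 128 128 124
197 125 126 114 136 135 133 130  58   1   4  19  51  60  42   5   0  28  94 118 126 128 130 130 120 122
198 125 125 129 125 126 133 122  80   0   9  43  83  78  76  43  28  81 120 125 119 120 119 108  73  64
199 123 124 127 126 128 127 134 12
[... 1875 characters left out ...]
 107  94  86  88  92  93 104 115 118 123 139 163 189 200 210 209 204 198 192
172 209 177 141 120 118 109  99  85  83  85  92  89  95 101 109 115 122 134 153 182 212 218 218 214 211
173 198 155 128 120 117 108  96  89  86  87  93  91  94 100 107 116 119 120 129 165 210 220 219 220 218
174 174 136 120 119 118 113 107 104  99  98  99  93 101 107 116 117 118 114 115 160 210 220 220 219 220
175 146 124 117 119 119 120 117 115 116 112 106 103 110 118 122 119 116 109 122 168 209 220 220 219 219
176 128 120 118 119 117 121 118 119 119 117 118 115 118 119 120 119 111 113 148 191 214 220 219 219 221
177 120 119 119 119 121 120 120 120 119 119 119 120 120 121 118 116 106 130 180 211 217 221 220 219 220
```

Emit:
play_rows:
  steps:
    - [[-0.001, 0, 0.0005, 0], [-0.001, 0, 0.0005, 0], [-0.001, 0, 0.0005, 0], [-0.001, 0, 0.0005, 0], [0, 0, 0, 0]]

```text
time: 14.38
ee_pos: [0.412, -0.271, 0.0766]
tcp_rot: [180.0, -0.0, -165.9]
wrist_force: [-0.7, 0.5, -1.7]
opening: 0.017
grasp_force: 22.6
```

Emit:
play_rows:
  steps:
    - [[0, 0, 0.0005, 0], [0, 0, 0.0005, 0], [0, 0, 0, 0], [0, 0, 0, 0], [0, 0, 0, 0]]

```text
time: 14.8
ee_pos: [0.4119, -0.2711, 0.0759]
tcp_rot: [-180.0, 0.0, -166.0]
wrist_force: [-0.6, 0.0, -1.1]
opening: 0.0171
grasp_force: 22.7
```

```bash
cat > st.py <<'E'
from plan import *
o=bot.get_obs();print(o['time'],o['ee_pos'].round(4),o['wrist_force'].round(2),o['torque'].round(3))
E
python3 st.py
```

```text
14.8 [ 0.4119 -0.2711  0.0759] [-0.59  0.02 -1.07] [ 0.001 -0.042  0.066]
```

Emit:
play_rows:
  steps:
    - [[0, 0, 0.0005, 0], [0, 0, 0.0005, 0], [0, 0, 0, 0], [0, 0, 0, 0], [0, 0, 0, 0]]

```text
time: 15.22
ee_pos: [0.4119, -0.2711, 0.0749]
tcp_rot: [-180.0, 0.0, -166.0]
wrist_force: [0.1, 0.5, 0.7]
opening: 0.0172
grasp_force: 22.8
```

```bash
python3 st.py
```

```text
15.2167 [ 0.4119 -0.2711  0.0749] [0.15 0.55 0.69] [-0.024 -0.115  0.003]
```

Contact with the rim felt at TCP z ≈ 0.0755, which implies a tilt of about 21°. Now I'll slide in along the blade's axis.

Emit:
play_rows:
  steps:
    - [[0, 0, -0.0008, 0], [-0.0015, 0, 0.0006, 0], [-0.0015, 0, 0.0006, 0], [-0.0015, 0, 0.0006, 0], [-0.0015, 0, 0.0006, 0]]

```text
time: 15.63
ee_pos: [0.4178, -0.2696, 0.0731]
tcp_rot: [180.0, -0.0, -165.9]
wrist_force: [-0.9, -0.1, 0.1]
opening: 0.0175
grasp_force: 22.7
```

Emit:
play_rows:
  steps:
    - [[-0.0015, 0, 0.0006, 0], [-0.0015, 0, 0.0006, 0], [-0.0015, 0, 0.0006, 0], [-0.001, 0, 0.0004, 0], [0, 0, 0, 0]]

```text
time: 16.05
ee_pos: [0.4232, -0.2682, 0.0708]
tcp_rot: [180.0, -0.0, -165.9]
wrist_force: [0.4, 0.2, 0.5]
opening: 0.0169
grasp_force: 22.7
```

```bash
python3 - <<'E'
from plan import *
o=bot.get_obs();print(o['time'],o['ee_pos'].round(4),o['wrist_force'].round(2),o['torque'].round(3))
for n in('top',):
    c=cam(n,n+'6.png');g=cv2.cvtColor(c['img'],cv2.COLOR_BGR2GRAY)
    u,v=px(c,[.492,-.254,.04]).astype(int)
    print(n,u-12);[print(v-8+k,' '.join('%3d'%x for x in g[v-8+k,u-12:u+13])) for k in range(14)]
E
```

```text
16.05 [ 0.4232 -0.2682  0.0708] [0.35 0.22 0.5 ] [ 0.025 -0.239  0.067]
top 397
190  55  45  67  60  63  63  60  41  29  48  60  41  39  21  31  46  56  45  64  65  59  61  55  62  82
191  68  36  67  62  61  66  64  50  38  30  29  52  56  34  46  41  48  57  60  57  56  56  53  58  79
192  80  28  61  58  61  58  66  63  55  32  40  44  50  54  66  66  60  62  58  55  48  88  79  85  89
193 126  30  51  63  71  59  65  59  40  57  67  65  62  58  59  51  42  65  83  85  95 136 131 127 132
194 128  51  45  63  60  66  67  65  57  63  54  56  32  30   0  17  50  91 136 133 125 127 124 125 126
195 121  66  29  52  55  60  57  46  33  49  46  56  49  53   0   9  51 110 134 129 126 125 124 122 123
196 122  79  55  79  76  84  73  16   7  56  89  81  81  78   7   5  41  87 126 123 123 127 130 128 126
197 128 129 114 134 131 137 130  52   7  54  80  75  75  73  29   0  29  94 121 132 128 127 125 117 117
198 122 127 129 126 126 129 126  75   0  29  78  71  73  73  40  15  84 118 122 120 121 120 109  72  65
199 124 123 123 123 125 127 132 125   0  32  71  76  74  74  70  78 131 121 113  75  63  46  36  57  63
200 126 126 127 124 124 126 130 129  68  91  76  72  73  74  72  70  69  35  36  39  47  64  66 104 101
201 124 128 125 126 131 127 128 125 129 119  74  71  74  71  70  65  48  50  50  52  76 103  99  98  93
202 130 127 125 117 123 113  90  73  65  36  37  62  74  72  76  72  51  50  43  65 108  95  96  94  98
203 117 115  95  69  65  30  37  54  64  63  59  69  74  71  75  80  66  50  51  57  92 101  94  98  93
```

The blade now reaches under the cover's edge (top view, rows 195 and below at columns 406–410), with almost no force. Levering down along the arc:

Emit:
play_rows:
  steps:
    - [[0.0009, 0, 0.0029, 0], [0.0009, 0, 0.0029, 0], [0.0008, 0, 0.0029, 0], [0.0007, 0, 0.0029, 0], [0.0006, 0, 0.0029, 0]]

```text
time: 16.52
ee_pos: [0.419, -0.2693, 0.0561]
tcp_rot: [180.0, -0.0, -166.0]
wrist_force: [-2.1, -0.6, 0.6]
opening: 0.0172
grasp_force: 23.4
```

Emit:
play_rows:
  steps:
    - [[0.0004, 0, 0.0029, 0], [0.0003, 0, 0.0029, 0], [0.0003, 0, 0.0029, 0], [0.0002, 0, 0.0029, 0], [0, 0, 0.0029, 0]]

```text
time: 16.93
ee_pos: [0.4173, -0.2697, 0.0417]
tcp_rot: [-180.0, -0.1, -166.0]
wrist_force: [-7.0, -1.2, 5.6]
opening: 0.0173
grasp_force: 24.3
```

```bash
cat > look.py <<'E'
from plan import *
import sys
o=bot.get_obs();print(o['time'],o['ee_pos'].round(4),o['wrist_force'].round(2),o['torque'].round(3))
for n,a,b in(('top',8,14),('scene',14,24)):
    c=cam(n,n+sys.argv[1]+'.png');g=cv2.cvtColor(c['img'],cv2.COLOR_BGR2GRAY)
    u,v=px(c,[.492,-.254,.04]).astype(int)
    print(n,u-12);[print(v-a+k,' '.join('%3d'%x for x in g[v-a+k,u-12:u+13])) for k in range(b)]
E
python3 look.py 7
```

```text
16.9333 [ 0.4173 -0.2697  0.0417] [-7.03 -1.19  5.62] [-0.204  1.15   0.005]
top 397
190  49  44  62  64  61  62  58  47  42  59  37  36  29  30  47  56  37  55  67  62  64  60  58  63  80
191  90  30  59  62  65  63  59  47  33  32  44  43  45  40  37  43  52  62  60  55  56  52  50  56  81
192 127  27  54  64  58  64  61  59  43  42  41  47  67  67  68  59  60  56  52  47  82  79  71  84  90
193 123  35  43  68  65  58  65  69  67  64  61  59  57  54  53  38  52  72  84  97 135 133 133 129 130
194 125  72  34  60  58  64  58  62  58  54  42  57  59  35   0  11  65 117 136 129 124 126 128 126 129
195 130  83  21  55  54  51  50  21  24  36  60  84  81  84   0   5  55 108 132 126 128 123 126 125 122
196 132 121  64  68  81  80  80  12   4  59  90  75  82  81  25   0  42  89 128 127 123 128 126 124 125
197 129 126 133 133 132 132 131  58   0  48  88  78  84  79  30   0  29  94 118 127 127 131 126 122 120
198 124 125 124 127 128 131 125  82   0  33  84  79  78  77  50  48  76 122 122 121 120 120 109  70  66
199 123 124 124 124 124 124 136 127   0  37  70  82  76  79  84 109 130 124 113
[... 2246 characters left out ...]
 103  89  88  89  84  84  83  95 112 120 122 128 144 177 211 218 217 215 212
173 192 150 124 119 117 110 106  96  87  84  84  84  89 101 114 120 118 115 123 165 210 219 219 221 219
174 169 131 120 120 119 119 115 108  97  95  90  86  96 113 119 121 117 110 117 161 210 219 220 219 220
175 144 124 118 120 120 121 118 116 114 111 105 101 108 118 119 117 113 105 127 175 213 219 220 221 220
176 125 119 122 121 118 120 121 119 118 119 115 113 117 119 119 116 107 106 148 200 219 220 220 220 220
177 120 119 120 120 119 121 119 121 120 119 120 120 120 122 118 112 103 128 176 212 219 220 220 220 220
178 117 121 121 119 121 120 119 120 121 120 121 122 120 121 118 107 117 161 204 219 220 220 220 220 218
```

Emit:
play_rows:
  steps:
    - [[0.001, 0, 0.0027, 0], [0.0005, 0, 0.0027, 0], [0, 0, 0.0027, 0], [0, 0, 0.0027, 0], [0, 0, 0, 0]]

```text
time: 17.45
ee_pos: [0.4164, -0.2698, 0.0304]
tcp_rot: [180.0, -0.0, -166.0]
wrist_force: [-1.4, -0.3, 0.8]
opening: 0.0173
grasp_force: 24.3
```

```bash
python3 st.py
```

```text
17.45 [ 0.4164 -0.2698  0.0304] [-1.39 -0.29  0.81] [-0.157  0.103 -0.043]
```

Emit:
play_rows:
  steps:
    - [[0, 0, 0.002, 0], [0, 0, 0.002, 0], [0, 0, 0.002, 0], [0, 0, 0.002, 0], [0, 0, 0, 0]]

```text
time: 17.87
ee_pos: [0.4168, -0.2699, 0.0235]
tcp_rot: [-180.0, 0.0, -165.9]
wrist_force: [-1.6, 1.4, 5.3]
opening: 0.0175
grasp_force: 24.8
```

```bash
python3 look.py 8
```

```text
17.8667 [ 0.4168 -0.2699  0.0235] [-1.61  1.4   5.27] [0.214 0.188 0.011]
top 397
190 104  17  55  55  61  65  63  58  32  38  31  37  48  54  36  40  40  42  61  62  58  55  53  58  65
191 126  40  41  61  61  62  62  61  43  41  42  38  42  46  55  68  64  54  52  50  47  34  39  48  68
192 123  71  38  64  58  60  61  63  45  49  65  68  66  58  59  55  53  32  46  70  69  77  82  84  97
193 125  90  23  61  63  62  62  61  64  59  59  57  50  43  33  15  39  69  96 136 136 134 134 127 132
194 132 123  27  45  56  54  59  53  48  46  33  51  51  60   0   8  67 117 134 128 126 127 127 126 124
195 127 121  47  33  39  33  46   7   0  32  68  99  89  77  23   4  58 105 130 128 123 124 126 125 126
196 128 125  91  66  75  77  87  21   1  41  83  74  72  77  31   6  43  90 128 126 127 121 124 126 130
197 124 125 133 134 132 138 132  55   5  27  81  77  78  77  37   0  26  90 115 128 130 127 130 123 119
198 124 125 124 125 126 127 126  80   0  17  73  80  73  74  58  30  83 120 125 119 120 118 112  72  61
199 123 126 124 125 126 126 134 127   0  32  68  75  74  74  74  72 136 121 114  7
[... 2243 characters left out ...]
  99  93  93  87  80  83  91 108 115 121 119 117 135 186 214 217 216 215 211
173 146 122 120 123 117 112 109 106 103  94  90  90  99 114 121 120 115 114 137 191 217 219 221 219 218
174 134 121 123 119 119 118 118 115 113 106 101 101 110 119 119 121 114 115 151 204 219 219 219 220 220
175 124 120 120 121 121 121 118 121 121 116 117 118 118 120 122 117 111 124 171 212 218 220 221 221 220
176 123 121 120 121 120 118 121 119 123 119 121 122 120 122 121 114 113 147 195 215 220 222 220 220 219
177 122 121 119 122 120 120 121 120 119 122 122 121 122 120 118 112 129 178 212 219 220 221 221 220 219
178 120 119 122 121 122 120 119 120 120 121 121 123 119 118 115 114 149 201 218 221 219 220 220 221 220
```

```bash
cat > lip.py <<'E'
from plan import *
import sys
d=np.array([.97,.2436,0]);rim=np.array([.492,-.254,.04])
for n in('scene','top'):
    c=cam(n);a=cv2.imread(f'pics/{n}4.png',0);b=cv2.cvtColor(c['img'],cv2.COLOR_BGR2GRAY)
    for nm,x in(('front',.022),('back',.105)):
        P=rim+d*x+[0,0,.016];u,v=px(c,P).astype(int)
        for k in(6,11): print(n,nm,k,'mm ->',(px(c,P+[0,0,k/1000])-px(c,P)).round(2),end=' ')
        A=cv2.resize(a[v-5:v+6,u-6:u+7],None,fx=4,fy=4,interpolation=cv2.INTER_CUBIC);B=cv2.resize(b[v-12:v+13,u-13:u+14],None,fx=4,fy=4,interpolation=cv2.INTER_CUBIC)
        m=cv2.matchTemplate(B,A,cv2.TM_CCOEFF_NORMED);_,s,_,l=cv2.minMaxLoc(m);print('shift',l[0]/4-7,l[1]/4-7,round(s,3))
E
python3 lip.py
```

```text
scene front 6 mm -> [-0.2 -1. ] scene front 11 mm -> [-0.4 -1.8] shift -1.0 -1.25 0.881
scene back 6 mm -> [-0.3 -1. ] scene back 11 mm -> [-0.5 -1.8] shift 0.0 0.0 0.988
top front 6 mm -> [ 0.5 -0.2] top front 11 mm -> [ 1.  -0.4] shift 0.5 -1.0 0.741
top back 6 mm -> [ 0.5 -0.4] top back 11 mm -> [ 0.9 -0.7] shift -0.25 0.0 0.924
```

Emit:
play_rows:
  steps:
    - [[0, 0, -0.003, 0], [0, 0, -0.003, 0], [0, 0, -0.003, 0], [0, 0, -0.003, 0], [0, 0, -0.003, 0]]

```text
time: 18.48
ee_pos: [0.4166, -0.2698, 0.0383]
tcp_rot: [180.0, -0.0, -165.9]
wrist_force: [-0.6, -0.4, -1.0]
opening: 0.0172
grasp_force: 24.1
```

Emit:
play_rows:
  steps:
    - [[0, 0, -0.003, 0], [0, 0, -0.003, 0], [0, 0, -0.003, 0], [0, 0, 0, 0], [0, 0, 0, 0]]

```text
time: 18.9
ee_pos: [0.4167, -0.27, 0.0474]
tcp_rot: [-180.0, 0.0, -166.0]
wrist_force: [0.8, -1.1, -0.9]
opening: 0.017
grasp_force: 24.1
```

```bash
python3 st.py; python3 lip.py
```

```text
18.9 [ 0.4167 -0.27    0.0474] [ 0.82 -1.15 -0.89] [-0.022  0.03  -0.06 ]
scene front 6 mm -> [-0.2 -1. ] scene front 11 mm -> [-0.4 -1.8] shift -2.25 -3.5 0.843
scene back 6 mm -> [-0.3 -1. ] scene back 11 mm -> [-0.5 -1.8] shift -0.5 0.0 0.96
top front 6 mm -> [ 0.5 -0.2] top front 11 mm -> [ 1.  -0.4] shift 2.25 -4.0 0.619
top back 6 mm -> [ 0.5 -0.4] top back 11 mm -> [ 0.9 -0.7] shift -6.5 -7.0 0.679
```

The catch is free, because the cover now follows the blade up. I'll lower the opener again and draw it back out.

Emit:
play_rows:
  steps:
    - [[0, 0, 0.003, 0], [0, 0, 0.003, 0], [0, 0, 0.003, 0], [0, 0, 0.003, 0], [0, 0, 0.002, 0]]

```text
time: 19.42
ee_pos: [0.4164, -0.2698, 0.0325]
tcp_rot: [180.0, -0.0, -166.0]
wrist_force: [0.4, 0.1, -0.8]
opening: 0.0173
grasp_force: 24.1
```

```bash
python3 st.py; python3 lip.py
```

```text
19.4167 [ 0.4164 -0.2698  0.0325] [ 0.39  0.06 -0.83] [ 0.005  0.026 -0.02 ]
scene front 6 mm -> [-0.2 -1. ] scene front 11 mm -> [-0.4 -1.8] shift -1.25 -2.25 0.87
scene back 6 mm -> [-0.3 -1. ] scene back 11 mm -> [-0.5 -1.8] shift -0.25 -0.25 0.983
top front 6 mm -> [ 0.5 -0.2] top front 11 mm -> [ 1.  -0.4] shift 0.5 -1.0 0.729
top back 6 mm -> [ 0.5 -0.4] top back 11 mm -> [ 0.9 -0.7] shift -0.25 0.0 0.956
```

Emit:
play_rows:
  steps:
    - [[0.006, 0, 0, 0], [0.006, 0, 0, 0], [0.01, 0, 0, 0], [0.012, 0, 0, 0], [0.012, 0, 0, 0]]

```text
time: 19.93
ee_pos: [0.3706, -0.2813, 0.0333]
tcp_rot: [-180.0, -0.0, -166.0]
wrist_force: [-0.3, -1.0, -1.2]
opening: 0.0168
grasp_force: 24.1
```

Emit:
play_rows:
  steps:
    - [[0.012, 0, -0.004, 0], [0.01, 0, -0.008, 0], [0, 0, -0.008, 0], [0, 0, -0.008, 0], [0, 0, 0, 0]]

```text
time: 20.35
ee_pos: [0.3516, -0.2873, 0.0637]
tcp_rot: [-179.8, 0.1, -166.0]
wrist_force: [0.3, -0.1, -1.3]
opening: 0.0172
grasp_force: 24.1
```

```bash
python3 st.py; python3 lip.py; python3 - <<'E'
from h import *
s=cam('scene');t=cam('top')
u,v=px(s,[.5,-.25,.04]).astype(int);a=cv2.resize(s['img'][v-40:v+40,u-45:u+45],(675,600),interpolation=cv2.INTER_CUBIC)
u,v=px(t,[.5,-.25,.04]).astype(int);b=cv2.resize(t['img'][v-40:v+40,u-40:u+40],None,fx=5,fy=5)
out=np.zeros((400,800,3),np.uint8);out[:,:400]=cv2.resize(a,(450,400))[:,25:425];out[:,400:]=b;print(px(s,[.5,-.25,.04]),px(t,[.5,-.25,.04]))
cv2.imwrite('pics/free.png',cv2.convertScaleAbs(out,alpha=1.2))
E
```

```text
20.35 [ 0.3516 -0.2873  0.0637] [ 0.32 -0.08 -1.3 ] [-0.016 -0.056 -0.01 ]
scene front 6 mm -> [-0.2 -1. ] scene front 11 mm -> [-0.4 -1.8] shift -0.75 -1.5 0.896
scene back 6 mm -> [-0.3 -1. ] scene back 11 mm -> [-0.5 -1.8] shift 0.0 -0.25 0.986
top front 6 mm -> [ 0.5 -0.2] top front 11 mm -> [ 1.  -0.4] shift -0.25 0.0 0.77
top back 6 mm -> [ 0.5 -0.4] top back 11 mm -> [ 0.9 -0.7] shift 0.0 0.0 0.977
[257.3 171.1] [408.1 195.7]
```

View pics/free.png

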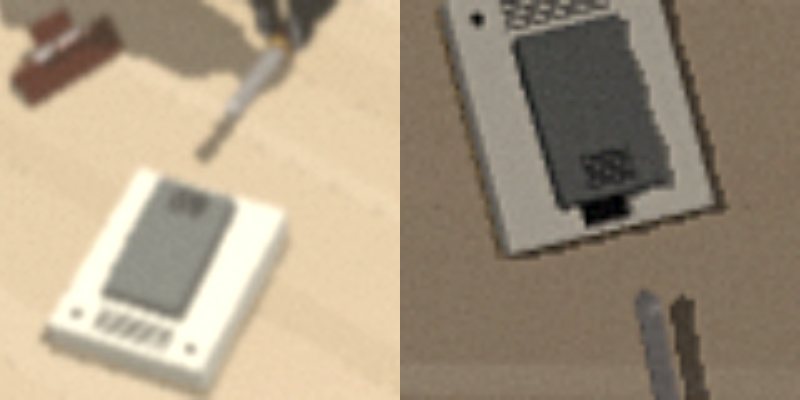

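The cover stays up by itself (scene shift −1.5 px, about 9 mm) and the opener is clear. Next I'll lay the opener down here, on the console in front of the chime.

Emit:
play_rows:
  steps:
    - [[0.005, 0, 0.01, 0], [0.005, 0, 0.01, 0], [0, 0, 0.01, 0], [0, 0, 0.008, 0], [0, 0, 0.005, 0]]

```text
time: 20.97
ee_pos: [0.3406, -0.2885, 0.0166]
tcp_rot: [179.9, -0.0, -166.0]
wrist_force: [1.6, 0.6, 2.4]
opening: 0.0169
grasp_force: 24.6
```

Emit:
play_rows:
  steps:
    - [[0, 0, 0.003, 0], [0, 0, 0.003, 0], [0, 0, 0.003, 0], [0, 0, 0.002, 0], [0, 0, 0, 0]]

```text
time: 21.38
ee_pos: [0.3411, -0.2889, 0.0071]
tcp_rot: [-180.0, 0.0, -165.9]
wrist_force: [1.7, 0.1, 1.6]
opening: 0.0173
grasp_force: 24.8
```

```bash
python3 st.py
```

```text
21.3833 [ 0.3411 -0.2889  0.0071] [1.65 0.09 1.61] [-0.052 -0.18  -0.011]
```

Emit:
play_rows:
  steps:
    - [[0, 0, 0, 0], [0, 0, 0, 0], [0, 0, 0, 0], [0, 0, 0, 0], [0, 0, 0, 0]]
  gripper: 0.05

```text
time: 21.8
ee_pos: [0.3408, -0.2888, 0.0072]
tcp_rot: [180.0, -0.0, -166.0]
wrist_force: [0.2, 0.2, -0.4]
opening: 0.0497
grasp_force: 0.0
```

Emit:
play_rows:
  steps:
    - [[0, 0, -0.01, 0], [0, 0, -0.03, 0], [0, 0, -0.04, 0], [0, 0, -0.04, 0], [0, 0, -0.03, 0]]

```text
time: 22.22
ee_pos: [0.341, -0.289, 0.1612]
tcp_rot: [-179.9, 0.1, -166.0]
wrist_force: [0.8, 0.8, -0.2]
opening: 0.0501
grasp_force: 0.0
```

```bash
python3 st.py; python3 - <<'E'
from plan import *
plan([.554,-.2384,.12],194.1,10)
c=cam('wrist','w9.png');i=cv2.cvtColor(c['img'],cv2.COLOR_BGR2GRAY)
print('pred grip',px(c,[.341,-.289,.0075]),'rear',px(c,[.341-.08*.97,-.289-.08*.2436,.0075]),'tip',px(c,[.341+.1*.97,-.289+.1*.2436,.0075]))
E
```

```text
22.2167 [ 0.341  -0.289   0.1612] [ 0.78  0.8  -0.25] [ 0.006 -0.008  0.057]
[[[-0.0219, -0.0003, 0.0041, -0.0001], [-0.0219, -0.0003, 0.0041, -0.0001], [-0.0219, -0.0003, 0.0041, -0.0001], [-0.0219, -0.0002, 0.0041, -0.0001], [-0.0219, -0.0003, 0.0041, -0.0001]]]
[[[-0.0219, -0.0003, 0.0041, -0.0001], [-0.0219, -0.0002, 0.0041, -0.0001], [-0.0219, -0.0003, 0.0042, -0.0001], [-0.0218, -0.0002, 0.0041, -0.0001], [-0.0219, -0.0003, 0.0042, -0.0001]]]
-> [ 0.554  -0.2384  0.12  ] -165.9
pred grip [321.6 187.6] rear [321.7  94.4] tip [321.5 285. ]
```

Emit:
play_rows:
  steps:
    - [[-0.0219, 0, 0.004, 0], [-0.0219, 0, 0.004, 0], [-0.0219, 0, 0.004, 0], [-0.0219, 0, 0.004, 0], [-0.0219, 0, 0.004, 0]]
  gripper: 0.085

```text
time: 22.68
ee_pos: [0.4481, -0.2619, 0.1378]
tcp_rot: [-180.0, 0.0, -166.0]
wrist_force: [0.4, 0.2, 0.1]
opening: 0.085
grasp_force: 0.0
```

Emit:
play_rows:
  steps:
    - [[-0.0219, -0.001, 0.004, 0], [-0.0219, -0.001, 0.004, 0], [-0.0219, -0.001, 0.004, 0], [-0.0219, 0, 0.004, 0], [-0.0219, 0, 0.004, 0]]

```text
time: 23.1
ee_pos: [0.5551, -0.2383, 0.1176]
tcp_rot: [-180.0, 0.0, -166.0]
wrist_force: [-0.3, 0.3, 0.1]
opening: 0.0853
grasp_force: 0.0
```

Emit:
play_rows:
  steps:
    - [[0, 0, 0, 0], [0, 0, 0, 0], [0, 0, 0, 0], [0, 0, 0, 0], [0, 0, 0, 0]]

```text
time: 23.52
ee_pos: [0.5535, -0.239, 0.1178]
tcp_rot: [-180.0, 0.0, -166.0]
wrist_force: [-0.8, 0.7, -1.0]
opening: 0.0846
grasp_force: 0.0
```

```bash
python3 st.py; python3 - <<'E'
from plan import *
c=cam('wrist','w10.png');i=cv2.cvtColor(c['img'],cv2.COLOR_BGR2GRAY)
d=np.array([.97,.2436,0]);e=np.array([-.2436,.97,0]);r=np.array([.492,-.254,.04])
for x in(.02,.04,.06): print(x,[px(c,r+d*x+e*y+[0,0,z]) for y,z in((.03,.016),(-.03,.016),(.06,0),(-.06,0))])
for v in range(120,331,15): print(v,' '.join('%d'%x for x in i[v,180:465:7]))
E
```

```text
23.5167 [ 0.5535 -0.239   0.1178] [-0.82  0.72 -0.95] [-0.008  0.017 -0.006]
0.02 [array([371.6, 156.6]), array([272.6, 156.7]), array([414.2, 152.6]), array([229.9, 152.7])]
0.04 [array([370.1, 188.6]), array([274. , 188.6]), array([411.7, 182.5]), array([232.4, 182.6])]
0.06 [array([368.8, 218.8]), array([275.3, 218.8]), array([409.3, 210.9]), array([234.7, 210.9])]
120 99 102 103 103 105 93 51 139 140 142 145 143 145 143 142 143 146 139 136 137 136 137 136 137 150 150 147 154 150 149 153 156 154 161 105 103 102 104 105 105 105
135 46 48 53 99 101 95 49 127 138 141 143 142 139 142 141 143 143 81 4 0 9 9 8 0 146 147 150 153 151 154 154 156 153 157 104 107 103 102 107 105 107
150 50 51 53 54 50 52 52 92 139 143 144 94 72 38 28 30 28 28 31 34 32 35 32 33 33 33 35 34 149 152 153 154 155 160 106 105 103 104 104 103 106
165 52 52 49 54 53 48 52 56 112 134 123 137 74 63 58 57 63 54 54 54 58 57 57 58 66 62 64 63 149 152 152 154 155 154 105 108 103 105 106 105 104
180 51 55 50 52 52 51 55 53 68 70 98 72 72 60 53 46 56 51 48 52 46 50 51 52 63 63 62 65 150 150 152 156 152 141 108 109 103 109 
[... 766 characters left out ...]
09 58 36 9 93 95 53 139 142 139 140 92 56 56 57 59 60 56 59 58 61 58 58 59 59 140 143 144 138 142 132 105 101 7 36 40 102 104 109
285 54 6 34 34 9 0 36 111 67 140 137 140 139 141 111 58 57 59 55 56 57 59 58 59 56 57 60 141 141 142 141 143 113 104 72 7 4 26 35 16 42
300 30 36 9 1 4 15 11 111 109 133 141 92 6 141 139 114 113 112 113 112 116 112 114 111 114 100 121 139 120 10 142 141 104 103 23 4 0 7 1 35 35
315 31 6 2 0 2 0 80 104 105 113 140 141 140 139 141 137 138 137 140 140 141 141 139 136 139 141 139 138 136 139 139 141 110 108 102 3 2 2 3 2 33
330 8 8 2 3 0 78 102 103 103 107 107 103 103 106 102 105 104 105 107 106 105 105 106 107 109 108 107 107 108 108 110 109 109 111 106 98 2 4 4 14 5
```

The cover is centred between the fingers (edges u≈274/368, centre 321) with its front edge raised. Descend, grip and lift.

Emit:
play_rows:
  steps:
    - [[0, 0, 0.02, 0], [0, 0, 0.02, 0], [0, 0, 0.02, 0], [0, 0, 0.01, 0], [0, 0, 0.004, 0]]

```text
time: 23.98
ee_pos: [0.5529, -0.2384, 0.0416]
tcp_rot: [179.9, -0.1, -166.0]
wrist_force: [0.0, 0.5, -1.1]
opening: 0.0848
grasp_force: 0.0
```

Emit:
play_rows:
  steps:
    - [[0, 0, 0, 0], [0, 0, 0, 0], [0, 0, 0, 0], [0, 0, 0, 0], [0, 0, 0, 0]]
  gripper: 0.03
  squeeze: 20

```text
time: 24.4
ee_pos: [0.5546, -0.2386, 0.0445]
tcp_rot: [-180.0, 0.1, -165.9]
wrist_force: [-2.1, 2.4, 6.7]
opening: 0.0594
grasp_force: 23.7
```

```bash
python3 st.py; python3 lip.py
```

```text
24.4 [ 0.5546 -0.2386  0.0445] [-2.12  2.42  6.72] [ 0.776  0.409 -0.04 ]
scene front 6 mm -> [-0.2 -1. ] scene front 11 mm -> [-0.4 -1.8] shift 7.0 -3.25 0.42
scene back 6 mm -> [-0.3 -1. ] scene back 11 mm -> [-0.5 -1.8] shift -0.5 -0.5 0.973
top front 6 mm -> [ 0.5 -0.2] top front 11 mm -> [ 1.  -0.4] shift -2.0 0.0 0.494
top back 6 mm -> [ 0.5 -0.4] top back 11 mm -> [ 0.9 -0.7] shift -4.0 1.0 0.825
```

Emit:
play_rows:
  steps:
    - [[0, 0, -0.005, 0], [0, 0, -0.015, 0], [0, 0, -0.03, 0], [0, 0, -0.035, 0], [0, 0, -0.03, 0]]

```text
time: 24.92
ee_pos: [0.554, -0.2388, 0.1603]
tcp_rot: [-180.0, 0.0, -166.0]
wrist_force: [0.5, -0.5, 0.4]
opening: 0.059
grasp_force: 24.4
```

```bash
python3 st.py; python3 - <<'E'
from plan import *
print(bot.get_obs()['opening'],bot.get_obs()['grasp_force'])
plan([.5475,.197,.12],109.3,20)
E
```

```text
24.9167 [ 0.554  -0.2388  0.1603] [ 0.47 -0.47  0.42] [ 0.039 -0.051 -0.022]
0.05902497344116183 24.43790316581726
[[[-0.005, 0.0212, 0.002, 0.0739], [-0.0034, 0.0215, 0.002, 0.0739], [-0.0018, 0.0217, 0.002, 0.0739], [-0.0002, 0.0218, 0.002, 0.0739], [0.0014, 0.0217, 0.002, 0.0739]]]
[[[0.003, 0.0216, 0.002, 0.0739], [0.0046, 0.0213, 0.002, 0.0739], [0.0062, 0.0209, 0.002, 0.0739], [0.0077, 0.0204, 0.002, 0.0739], [0.0092, 0.0198, 0.002, 0.0739]]]
[[[0.0106, 0.019, 0.002, 0.0739], [0.012, 0.0182, 0.002, 0.0739], [0.0133, 0.0173, 0.002, 0.0739], [0.0146, 0.0162, 0.002, 0.0739], [0.0157, 0.0151, 0.0021, 0.0739]]]
[[[0.0168, 0.0139, 0.002, 0.0739], [0.0178, 0.0126, 0.0021, 0.0739], [0.0186, 0.0113, 0.002, 0.0739], [0.0194, 0.0099, 0.0021, 0.0739], [0.0202, 0.0084, 0.002, 0.0739]]]
-> [0.5475 0.197  0.12  ] -250.64
```

Held (59 mm opening). Carrying it to the tray.

Emit:
play_rows:
  steps:
    - [[-0.005, 0.0212, 0.002, 0.0739], [-0.0034, 0.0215, 0.002, 0.0739], [-0.0018, 0.0217, 0.002, 0.0739], [-0.0002, 0.0218, 0.002, 0.0739], [0.0014, 0.0217, 0.002, 0.0739]]

```text
time: 25.33
ee_pos: [0.5526, -0.1291, 0.1486]
tcp_rot: [-180.0, 0.0, 172.6]
wrist_force: [0.2, -0.2, -0.7]
opening: 0.0593
grasp_force: 24.4
```

Emit:
play_rows:
  steps:
    - [[0.003, 0.0216, 0.002, 0.0739], [0.0046, 0.0213, 0.002, 0.0739], [0.0062, 0.0209, 0.002, 0.0739], [0.0077, 0.0204, 0.002, 0.0739], [0.0092, 0.0198, 0.002, 0.0739]]

```text
time: 25.75
ee_pos: [0.551, -0.0199, 0.1386]
tcp_rot: [-180.0, 0.1, 151.5]
wrist_force: [0.1, -0.1, 0.2]
opening: 0.0592
grasp_force: 24.4
```

Emit:
play_rows:
  steps:
    - [[0.0106, 0.019, 0.002, 0.0739], [0.012, 0.0182, 0.002, 0.0739], [0.0133, 0.0173, 0.002, 0.0739], [0.0146, 0.0162, 0.002, 0.0739], [0.0157, 0.0151, 0.002, 0.0739]]

```text
time: 26.17
ee_pos: [0.5494, 0.0891, 0.1286]
tcp_rot: [180.0, 0.1, 130.3]
wrist_force: [0.5, 0.0, -0.4]
opening: 0.0597
grasp_force: 24.4
```

Emit:
play_rows:
  steps:
    - [[0.0168, 0.0139, 0.002, 0.0739], [0.0178, 0.0126, 0.002, 0.0739], [0.0186, 0.0113, 0.002, 0.0739], [0.0194, 0.0099, 0.002, 0.0739], [0.02, 0.0084, 0.002, 0.0739]]

```text
time: 26.58
ee_pos: [0.5477, 0.198, 0.1186]
tcp_rot: [180.0, 0.0, 109.1]
wrist_force: [1.1, -0.7, -0.4]
opening: 0.0587
grasp_force: 24.4
```

Emit:
play_rows:
  steps:
    - [[0, 0, 0, 0], [0, 0, 0, 0], [0, 0, 0, 0], [0, 0, 0, 0], [0, 0, 0, 0]]

```text
time: 27.0
ee_pos: [0.5478, 0.1962, 0.1184]
tcp_rot: [180.0, 0.0, 109.3]
wrist_force: [-0.0, -0.1, -0.2]
opening: 0.0593
grasp_force: 24.4
```

```bash
python3 st.py; python3 - <<'E'
from plan import *
o=bot.get_obs();print(o['tcp_rot'],o['opening'],o['grasp_force'])
c=cam('wrist','w11.png');h=cv2.cvtColor(c['img'],cv2.COLOR_BGR2HSV);i=c['img']
m=cv2.inRange(i,(60,60,120),(160,160,255))&cv2.inRange(h,(0,80,60),(12,255,255))
t=cam('top','t11.png');h=cv2.cvtColor(t['img'],cv2.COLOR_BGR2HSV)
print('top compact px hue',t['img'][143,241],i[::50,::80].tolist()[2][:3])
print('pred compact in wrist',px(c,[.6507,.2331,.022]),'tray centre',px(c,[.59,.212,.005]))
E
```

```text
27.0 [0.5478 0.1962 0.1184] [-0.03 -0.05 -0.15] [-0.013  0.025  0.057]
[1.79983299e+02 1.26267493e-02 1.09336930e+02] 0.059334878354403674 24.436272159218788
top compact px hue [13 17 10] [[115, 152, 177], [124, 161, 186], [132, 167, 192]]
pred compact in wrist [466.8 206.3] tray centre [376.6 199.4]
```

```bash
python3 - <<'E'
from plan import *
i=cv2.imread('pics/w11.png').astype(int);c=cam('wrist')
m=((i[:,:,2]-i[:,:,1]>35)&(i[:,:,2]>90)&(i[:,:,0]>i[:,:,1]*.75)).astype(np.uint8)
n,l,s,ce=cv2.connectedComponentsWithStats(m)
for k in np.argsort(-s[1:,4])[:3]+1: print(s[k],ce[k],at(c,*ce[k],.022))
print(i[206,466],i[206,440])
# dark tray extent along row
g=i.sum(2)
for v in(60,120,180,230): print(v,[int(x) for x in g[v,::20]])
E
```

```text
[ 423  155   96   93 6906] [469.62699102 200.73848827] [0.6506 0.2378 0.022 ]
[ 96 119 192] [ 99 123 196]
60 [439, 443, 449, 466, 465, 468, 454, 467, 518, 469, 477, 470, 469, 475, 474, 36, 126, 129, 124, 122, 138, 127, 120, 130, 41, 504, 500, 490, 460, 465, 454, 455]
120 [441, 447, 459, 465, 467, 467, 473, 505, 469, 477, 478, 482, 432, 121, 124, 110, 123, 135, 127, 110, 116, 119, 110, 133, 131, 139, 94, 466, 461, 469, 466, 461]
180 [450, 452, 456, 470, 468, 477, 490, 521, 475, 481, 479, 469, 251, 287, 285, 280, 277, 273, 279, 280, 267, 120, 426, 413, 414, 414, 113, 262, 468, 464, 440, 444]
230 [442, 455, 465, 476, 471, 471, 496, 478, 477, 477, 471, 479, 70, 282, 276, 260, 261, 252, 284, 284, 108, 76, 405, 411, 412, 401, 40, 466, 486, 458, 466, 466]
```

Emit:
play_rows:
  steps:
    - [[0, 0, 0.025, 0], [0, 0, 0.03, 0], [0, 0, 0.025, 0], [0, 0, 0.015, 0], [0, 0, 0.007, 0]]

```text
time: 27.57
ee_pos: [0.5462, 0.1963, 0.0135]
tcp_rot: [-179.8, 0.0, 109.4]
wrist_force: [-0.4, -0.7, 0.1]
opening: 0.0594
grasp_force: 24.4
```

Emit:
play_rows:
  steps:
    - [[0, 0, 0.002, 0], [0, 0, 0.002, 0], [0, 0, 0.002, 0], [0, 0, 0, 0], [0, 0, 0, 0]]

```text
time: 27.98
ee_pos: [0.5481, 0.1973, 0.0111]
tcp_rot: [179.9, 0.0, 109.4]
wrist_force: [-0.3, -0.8, -0.7]
opening: 0.0593
grasp_force: 24.4
```

```bash
python3 st.py
```

```text
27.9833 [0.5481 0.1973 0.0111] [-0.28 -0.84 -0.73] [-0.007  0.005 -0.016]
```

Emit:
play_rows:
  steps:
    - [[0, 0, 0.001, 0], [0, 0, 0.001, 0], [0, 0, 0.001, 0], [0, 0, 0, 0], [0, 0, 0, 0]]

```text
time: 28.4
ee_pos: [0.5479, 0.1975, 0.0078]
tcp_rot: [179.9, -0.0, 109.4]
wrist_force: [-0.5, 3.2, 4.6]
opening: 0.0595
grasp_force: 25.1
```

Emit:
play_rows:
  steps:
    - [[0, 0, 0, 0], [0, 0, 0, 0], [0, 0, 0, 0], [0, 0, 0, 0], [0, 0, 0, 0]]
  gripper: 0.08

```text
time: 28.82
ee_pos: [0.5474, 0.1969, 0.0069]
tcp_rot: [-180.0, 0.0, 109.4]
wrist_force: [0.0, 0.0, -0.6]
opening: 0.0794
grasp_force: 0.0
```

Emit:
play_rows:
  steps:
    - [[0, 0, -0.005, 0], [0, 0, -0.03, 0], [0, 0, -0.04, 0], [0, 0, -0.04, 0], [0, 0, -0.03, 0]]

```text
time: 29.23
ee_pos: [0.5478, 0.1971, 0.156]
tcp_rot: [179.9, 0.0, 109.4]
wrist_force: [1.1, -0.1, 0.2]
opening: 0.0799
grasp_force: 0.0
```

Emit:
play_rows:
  steps:
    - [[-0.03, 0, -0.01, 0], [-0.04, 0, -0.01, 0], [-0.04, 0, -0.01, 0], [-0.04, 0, 0, 0], [0, 0, 0, 0]]

```text
time: 29.65
ee_pos: [0.5991, 0.0499, 0.183]
tcp_rot: [179.9, 0.1, 109.1]
wrist_force: [1.1, 1.2, -0.0]
opening: 0.08
grasp_force: 0.0
```

```bash
python3 st.py; python3 - <<'E'
from plan import *
c=cam('wrist','w12.png');i=c['img'].astype(int)
m=((i[:,:,2]-i[:,:,1]>35)&(i[:,:,2]>90)&(i[:,:,0]>i[:,:,1]*.75)).astype(np.uint8)
n,l,s,ce=cv2.connectedComponentsWithStats(m);k=1+np.argmax(s[1:,4]);print('compact',at(c,*ce[k],.022))
g=cv2.cvtColor(c['img'],cv2.COLOR_BGR2GRAY);sat=i.max(2)-i.min(2)
q=((sat<25)&(g>45)&(g<140)).astype(np.uint8);q=cv2.morphologyEx(q,cv2.MORPH_OPEN,np.ones((5,5)))
n,l,s,ce=cv2.connectedComponentsWithStats(q)
for k in 1+np.argsort(-s[1:,4])[:3]:
    r=cv2.minAreaRect(np.argwhere(l==k)[:,::-1].astype(np.float32));b=cv2.boxPoints(r);w=np.array([at(c,*p,.021)[:2] for p in b])
    print(s[k],w.tolist(),'ctr',w.mean(0),np.linalg.norm(w[0]-w[1]),np.linalg.norm(w[1]-w[2]))
# opener in top
t=cam('top','t12.png');g=cv2.cvtColor(t['img'],cv2.COLOR_BGR2GRAY)
u,v=px(t,[.34,-.29,.0075]).astype(int);print(u-14,v-26);[print(v-30+k,' '.join('%3d'%x for x in g[v-30+k,u-14:u+14])) for k in range(0,56,3)]
print(px(t,[.264,-.309,.0075]),px(t,[.438,-.264,.0075]))
E
```

```text
29.65 [0.5991 0.0499 0.183 ] [ 1.15  1.23 -0.  ] [ 0.068 -0.012 -0.04 ]
compact [0.6591 0.2184 0.022 ]
[ 283    0   76   62 4569] [[0.5224, 0.1829], [0.5785, 0.2024], [0.5945, 0.1608], [0.5356, 0.1403]] ctr [0.55775 0.1716 ] 0.059392423759264144 0.044570842486989184
[ 371  250   89  116 4559] [[0.6597, -0.0304], [0.6975, 0.0319], [0.8071, -0.0422], [0.7706, -0.1146]] ctr [ 0.733725 -0.038825] 0.07287063880603767 0.1322987906218345
[ 216  354   61   36 1418] [[0.5633, -0.2156], [0.5538, -0.1678], [0.6178, -0.1502], [0.6299, -0.1975]] ctr [ 0.5912   -0.182775] 0.048734895095814065 0.06637589924061299
405 225
221  57  54  52  51  45  40  43  42  53  55  50  57  49  55  51  53  56  56  52  48  51  54  51  52  51  54  52  53
224  54  52  55  54  48  44  40  44  44  46  48  52  54  57  53  51  56  51  56  51  53  55  57  52  49  52  49  60
227  53  51  57  52  57  56  47  45  43  48  43  54  57  49  57  54  53  52  56  50  51  54  57  49  59  54  51  60
230  58  61  54  60  60  57  55  37  46  43  43  49  60  57  55  60  58  57  58  58  59  59  62  52  59  54  60  54
233  61  59  59  56  5
[... 1045 characters left out ...]
  55  57  53  56  53  55  50  61  34   3   3  12  11   8   9  29  59  56  56  51  51  53  56
263  57  50  51  52  54  53  58  58  49  52  54  54  56  56  26   1  11   9  19   5   8  33  61  54  53  54  53  56
266  53  53  55  57  55  54  54  56  54  57  54  56  54  55  55  21   4  13   5  23   7  19  33  54  53  54  57  61
269  56  52  54  55  53  57  52  56  56  56  55  56  56  52  60  54   4   8  17  15  10  14  15  43  61  56  52  53
272  55  50  54  52  54  50  50  55  53  54  53  50  53  52  50  52  45   5  22  11  22  19   7  26  54  57  59  51
275  47  50  56  52  51  52  51  55  55  53  50  51  49  52  49  55  54  25   1  17  19  12  15   6  25  58  52  55
[426.6 278.5] [410.4 217.9]
```

Emit:
play_rows:
  steps:
    - [[0.02, 0, -0.02, 0], [0.02, 0, -0.02, 0], [0.015, 0, -0.02, 0], [0, 0, 0, 0], [0, 0, 0, 0]]

```text
time: 30.17
ee_pos: [0.5789, 0.1093, 0.2435]
tcp_rot: [179.9, 0.0, 109.5]
wrist_force: [0.4, 0.2, -0.6]
opening: 0.0802
grasp_force: 0.0
```

Emit:
play_rows:
  steps:
    - [[0, 0, 0, 0], [0, 0, 0, 0], [0, 0, 0, 0], [0, 0, 0, 0], [0, 0, 0, 0]]

```text
time: 30.58
ee_pos: [0.579, 0.1071, 0.2417]
tcp_rot: [-180.0, -0.0, 109.3]
wrist_force: [-0.5, -0.1, 0.9]
opening: 0.0799
grasp_force: 0.0
```

```bash
python3 - <<'E'
from plan import *
c=cam('wrist','w13.png');i=c['img'].astype(int)
m=((i[:,:,2]-i[:,:,1]>35)&(i[:,:,2]>90)&(i[:,:,0]>i[:,:,1]*.75)).astype(np.uint8)
n,l,s,ce=cv2.connectedComponentsWithStats(m);k=1+np.argmax(s[1:,4]);print('compact',s[k],at(c,*ce[k],.022))
g=cv2.cvtColor(c['img'],cv2.COLOR_BGR2GRAY);sat=i.max(2)-i.min(2)
q=((sat<25)&(g>45)&(g<140)).astype(np.uint8);q=cv2.morphologyEx(q,cv2.MORPH_OPEN,np.ones((5,5)))
n,l,s,ce=cv2.connectedComponentsWithStats(q)
for k in 1+np.argsort(-s[1:,4])[:3]:
    h=cv2.convexHull(np.argwhere(l==k)[:,::-1].astype(np.float32));b=cv2.approxPolyDP(h,6,True)[:,0];w=np.array([at(c,*p,.021)[:2] for p in b])
    print(s[k],b.tolist(),w.tolist(),'sides',np.linalg.norm(w-np.roll(w,1,0),axis=1).round(4))
print('tray ctr',px(c,[.59,.212,.005]))
E
```

```text
compact [ 398   41   69   73 3916] [0.6526 0.2361 0.022 ]
[ 290   23   63  107 6446] [[352.0, 23.0], [350.0, 128.0], [294.0, 129.0], [290.0, 24.0]] [[0.5595, 0.255], [0.593, 0.1621], [0.5378, 0.1416], [0.5035, 0.2344]] sides [0.0597 0.0988 0.0589 0.0989]
[ 362  275   58  114 4023] [[406.0, 388.0], [366.0, 323.0], [362.0, 292.0], [379.0, 275.0], [393.0, 275.0], [410.0, 290.0], [419.0, 370.0]] [[0.7886, -0.1363], [0.6984, -0.0572], [0.6771, -0.017], [0.6879, 0.0116], [0.7038, 0.0172], [0.7316, 0.0051], [0.7926, -0.1025]] sides [0.034  0.12   0.0455 0.0306 0.0169 0.0303 0.1237]
[ 219  358   64   32 1211] [[282.0, 372.0], [235.0, 389.0], [219.0, 358.0], [282.0, 363.0]] [[0.6211, -0.1666], [0.5692, -0.2155], [0.5358, -0.1723], [0.6166, -0.1524]] sides [0.0149 0.0713 0.0546 0.0832]
tray ctr [363.   80.1]
```

The cover measures 99 × 59 mm at the expected height, so it lies flat. It sits about 43 mm from the tray's centre, and the compact has not moved. The opener is where I laid it. Handing in.

```bash
python3 -c "
from workcell import bot
print(bot.job_done())"
```

```text
the job is handed in; nothing more can be done
None
```

I handed the job in at about 31 s, with no verdict returned: the cover was levered free and lies flat in the dark tray, the opener is back flat on the console, and I saw no bystander disturbed (jar, compact and vase checked).

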